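# Swap the spent rivet tin for the full one and park the tray

### The arm

A 7-joint arm with a two-finger parallel gripper is mounted at the origin on the work surface. World frame = base frame: x ahead of the robot, y to its left, z up, the work surface at z = 0. Lengths are in m, angles in rad, forces in N, time in s.
With the tool pointing down it reaches from about 0.425 to 0.975 m from the base axis. Payload 16.7 kg.
Tool frame: the origin (TCP) lies on the centre line of the jaws, within the pads' length; the fingertips stand 25 mm ahead of it and the grasp point (between the pads) lies 6 mm ahead of it; z points along the fingers, y is the line along which they close (so a half turn about z gives the same grasp; the last joint's range is limited). The gripper opens to 85 mm and grips with 20 to 120 N. Pads are 22 mm wide; open, the fingers measure 114 mm over their backs; the gripper's body (76 mm by 85 mm) begins 54 mm behind the grasp point. The pads swing forward as they close: fully open they stand 13 mm farther back than shut.
Start: joints at [1.181, 0.426, 0.074, 1.606, -0.034, 1.111, -0.067], TCP at [0.16, -0.656, 0.256] pointing down, gripper open.
Joint ranges: [-2.85, 2.85], [-0.5, 2.14], [-1.23, 1.37], [0.21, 2.46], [-1.02, 4.16], [0.16, 2.05], [-2.73, 2.73]. Speed limits (rad/s): [1.89, 1.89, 2.39, 2.39, 3.01, 3.01, 3.01].

### API

Orientations are given as a unit quaternion [w, x, y, z].
In Python, from cell import sense, cams, order gives the robot as it stands.
- The arm moves only by the shell command python3 -m handwheel 'ROWS' [FORCE]. ROWS is JSON, a list of rows, each an object with "linear": the shift along the world's x, y, z scaled (see below), a list of three; "rot": the turn, a rotation vector about the world's x, y, z scaled (see below), a list of three; "grip": the closure, from 0 (fully open) to 1 (shut). In form: [{"linear": [tx, ty, tz], "rot": [wx, wy, wz], "grip": grip}, ...]. A call has 1 to 5 rows; each row shifts and turns the commanded pose from where the row before left it; what a row does not reach is not made up. The controller multiplies each number of a shift by 0.03 m and each number of a turn by 0.15 rad. A row lasts 1/8 s, in which the tool goes at most 62.5 mm and 10.7 degrees, less where a joint would pass 70% of its speed; a pose out of reach is approached as far as the arm can. A call with a number of a shift or a turn outside -1 to 1 is refused whole. A call with a gripper value outside its range is refused whole. The fingers move at their own pace and stop on an object; FORCE is the grip in N (left out, the last holds). Time passes only in rows, so rows that do not move let the fingers close. It gives the time, the measured TCP pose, the force, the opening and the grip force at its end, in the units of the state.
- sense(): the state, without advancing time (a new reading comes with each control period).
- cams.grab_frame(name): name is "scene" or "top" or "wrist"; returns a dict with "frame" (400x640x3 uint8, red, green, blue), "fx", "fy", "cx", "cy" (pixels), "view" (4x4, takes a point from world to camera coordinates); the wrist camera has in their place "mount" (4x4, takes a point from camera to tool coordinates, whose origin is the TCP and whose axes are the flange's). Camera axes: x right, y up, looking along -z (the intrinsics and any distortion apply to the point x, -y, -z); pixel columns grow to the right and rows downward; lengths in m; the calibration is good to about 2 mm. A picture is of the moment at which its call begins: read the wrist's pose just before it. There is no depth.
- order.finish_job(): hands the job in; it is judged then, once.
The state is a dict: "time_s": time; "joint_positions": joint angles; "dq": joint speeds; "joint_torque": joint torques, N m; "tool_pos": TCP position; "tool_rot": TCP orientation; "wrist_force": force on the tool from outside, world axes, zero at the start; "ft_torque": the same for the moment, N m; "gripper_width": finger opening in m; "grip_force": force on a finger pad.
Only numpy, scipy, OpenCV 4.12 (cv2) and the standard library are available. Lean on these libraries where they do the work, as an engineer would, in place of code of your own. Each camera call takes 0.05 s, during which the arm holds its last target. There are 200 camera calls.

### The job

The rivet tin in the low metal tray is spent, and of the identical closed tins standing on the bench only one is full, noticeably heavier than the rest: lift them to find out which. Take the spent tin out and stand the full one upright in the tray; only after that push the loaded tray along the bench, without lifting it, until it sits squarely inside the white painted outline. Put all the empty tins, the spent one included, into the plywood crate, and leave the tools and parts lying about where they are.

Things in the scene. Friction and masses are not known exactly. Their poses are not given: they have to be found in the camera images.
- tin_a: Closed rectangular tin, bare bright metal with a slightly proud lid, 84 (its x) x 58 (its y) x 60 mm high; all tins look exactly the same. Origin at the centre of its underside, z up through the lid. Grip it across the 58 mm width. Empty it weighs 0.11 to 0.18 kg, full 0.5 to 0.72 kg. Starts on the bench, full or empty; some tins are absent at times.
- tin_b: Same as tin_a. At the start it stands in the tray and is empty (spent).
- tin_c: Same as tin_a. Starts on the bench, full or empty; some tins are absent at times.
- tin_d: Same as tin_a. Starts on the bench, full or empty; some tins are absent at times.
- tin_e: Same as tin_a. Starts on the bench, full or empty; some tins are absent at times.
- tray: Loose open tray of grey sheet metal, 150 (x) x 120 (y) x 25 mm high, walls and floor 5 mm thick, so 140 x 110 mm inside: room for one tin with the fingers beside it. 0.3 kg, slides on the bench. Origin at the centre of its underside. Starts roughly parallel to the outline, 14 to 19 cm from it on the outline's +y side.
- outline: Rectangle of white lines painted flat on the bench, 200 (x) x 170 mm (y) inside the lines, lines 12 mm wide. Origin at its centre on the bench. The tray belongs in its middle, long side along the outline's long side (x), either way round.
- crate: Open plywood crate fixed to the bench, 260 (x) x 230 (y) x 50 mm high, walls and floor 8 mm thick: room for four tins, two by two, with their long sides along its x. Origin at the centre of its underside.
- vblock: Bystander, leave it where it is: dark steel V-block 85 x 55 x 48 mm, standing among the tins. Origin under its centre.
- hammer: Bystander, leave it where it is: hammer 280 mm long, beyond the outline.
- wrench: Bystander, leave it where it is: wrench 200 mm long, lying flat beyond the tray.
- angle_iron: Bystander, leave it where it is: piece of steel angle 220 x 40 x 40 mm, beyond the crate.
- oil_can: Bystander, leave it where it is: white bottle, 60 mm across, 150 mm tall, beyond the tins.
Things that resemble listed ones, but are neither listed nor needed, are in the scene too. Leave any green look-alike of the tin_d alone.

How it is judged:
On the way, in this order (a step that is already met when the one before it is completed fails the run):
1. the full tin (it presses on the tray with over 3.4 N) stands released in the tray, in place of the spent one (((((x of tin_a in the frame of tray between -0.04 and 0.04 m and y of tin_a in the frame of tray between -0.04 and 0.04 m and z of tin_a in the frame of tray below 0.015 m) and angle between tin_a's own z axis and vertical below 0.15 rad and contact force between tin_a and tray above 3.4 N) and contact force between the fingers and tin_a below 0.1 N) or (((x of tin_b in the frame of tray between -0.04 and 0.04 m and y of tin_b in the frame of tray between -0.04 and 0.04 m and z of tin_b in the frame of tray below 0.015 m) and angle between tin_b's own z axis and vertical below 0.15 rad and contact force between tin_b and tray above 3.4 N) and contact force between the fingers and tin_b below 0.1 N) or (((x of tin_c in the frame of tray between -0.04 and 0.04 m and y of tin_c in the frame of tray between -0.04 and 0.04 m and z of tin_c in the frame of tray below 0.015 m) and angle between tin_c's own z axis and vertical below 0.15 rad and contact force between tin_c and tray above 3.4 N) and contact force between the fingers and tin_c below 0.1 N) or (((x of tin_d in the frame of tray between -0.04 and 0.04 m and y of tin_d in the frame of tray between -0.04 and 0.04 m and z of tin_d in the frame of tray below 0.015 m) and angle between tin_d's own z axis and vertical below 0.15 rad and contact force between tin_d and tray above 3.4 N) and contact force between the fingers and tin_d below 0.1 N) or (((x of tin_e in the frame of tray between -0.04 and 0.04 m and y of tin_e in the frame of tray between -0.04 and 0.04 m and z of tin_e in the frame of tray below 0.015 m) and angle between tin_e's own z axis and vertical below 0.15 rad and contact force between tin_e and tray above 3.4 N) and contact force between the fingers and tin_e below 0.1 N)) and contact force between the fingers and tray below 0.1 N), for 0.2 s.
2. the tray, with the full tin in it, has been pushed inside the outline (horizontal distance between tray and outline below 0.03 m and angle between the x axis of tray and the x axis of outline, either way round below 0.2 rad and (((x of tin_a in the frame of tray between -0.04 and 0.04 m and y of tin_a in the frame of tray between -0.04 and 0.04 m and z of tin_a in the frame of tray below 0.015 m) and angle between tin_a's own z axis and vertical below 0.15 rad and contact force between tin_a and tray above 3.4 N) or ((x of tin_b in the frame of tray between -0.04 and 0.04 m and y of tin_b in the frame of tray between -0.04 and 0.04 m and z of tin_b in the frame of tray below 0.015 m) and angle between tin_b's own z axis and vertical below 0.15 rad and contact force between tin_b and tray above 3.4 N) or ((x of tin_c in the frame of tray between -0.04 and 0.04 m and y of tin_c in the frame of tray between -0.04 and 0.04 m and z of tin_c in the frame of tray below 0.015 m) and angle between tin_c's own z axis and vertical below 0.15 rad and contact force between tin_c and tray above 3.4 N) or ((x of tin_d in the frame of tray between -0.04 and 0.04 m and y of tin_d in the frame of tray between -0.04 and 0.04 m and z of tin_d in the frame of tray below 0.015 m) and angle between tin_d's own z axis and vertical below 0.15 rad and contact force between tin_d and tray above 3.4 N) or ((x of tin_e in the frame of tray between -0.04 and 0.04 m and y of tin_e in the frame of tray between -0.04 and 0.04 m and z of tin_e in the frame of tray below 0.015 m) and angle between tin_e's own z axis and vertical below 0.15 rad and contact force between tin_e and tray above 3.4 N))), for 0.2 s.
At the end, for the whole second after the job is handed in: The full tin stands upright in the tray (underside on its floor, within 0.15 rad), the tray is within 30 mm of the outline's centre and 0.2 rad of its direction, so inside the lines, and every other tin is inside the crate's walls, below 75 mm; all at rest (all of step 2 and linear speed of each of tray, tin_a, tin_b, tin_c, tin_d, tin_e below 0.02 m/s and (((x of tin_a in the frame of tray between -0.04 and 0.04 m and y of tin_a in the frame of tray between -0.04 and 0.04 m and z of tin_a in the frame of tray below 0.015 m) and angle between tin_a's own z axis and vertical below 0.15 rad and contact force between tin_a and tray above 3.4 N) or (x of tin_a in the frame of crate between -0.12 and 0.12 m and y of tin_a in the frame of crate between -0.105 and 0.105 m and z of tin_a in the frame of crate below 0.075 m)) and (((x of tin_b in the frame of tray between -0.04 and 0.04 m and y of tin_b in the frame of tray between -0.04 and 0.04 m and z of tin_b in the frame of tray below 0.015 m) and angle between tin_b's own z axis and vertical below 0.15 rad and contact force between tin_b and tray above 3.4 N) or (x of tin_b in the frame of crate between -0.12 and 0.12 m and y of tin_b in the frame of crate between -0.105 and 0.105 m and z of tin_b in the frame of crate below 0.075 m)) and (((x of tin_c in the frame of tray between -0.04 and 0.04 m and y of tin_c in the frame of tray between -0.04 and 0.04 m and z of tin_c in the frame of tray below 0.015 m) and angle between tin_c's own z axis and vertical below 0.15 rad and contact force between tin_c and tray above 3.4 N) or (x of tin_c in the frame of crate between -0.12 and 0.12 m and y of tin_c in the frame of crate between -0.105 and 0.105 m and z of tin_c in the frame of crate below 0.075 m)) and (((x of tin_d in the frame of tray between -0.04 and 0.04 m and y of tin_d in the frame of tray between -0.04 and 0.04 m and z of tin_d in the frame of tray below 0.015 m) and angle between tin_d's own z axis and vertical below 0.15 rad and contact force between tin_d and tray above 3.4 N) or (x of tin_d in the frame of crate between -0.12 and 0.12 m and y of tin_d in the frame of crate between -0.105 and 0.105 m and z of tin_d in the frame of crate below 0.075 m)) and (((x of tin_e in the frame of tray between -0.04 and 0.04 m and y of tin_e in the frame of tray between -0.04 and 0.04 m and z of tin_e in the frame of tray below 0.015 m) and angle between tin_e's own z axis and vertical below 0.15 rad and contact force between tin_e and tray above 3.4 N) or (x of tin_e in the frame of crate between -0.12 and 0.12 m and y of tin_e in the frame of crate between -0.105 and 0.105 m and z of tin_e in the frame of crate below 0.075 m))); the robot touches nothing.
It fails at once if the tray is lifted off the bench (25 mm) (height (world z) of tray above 0.025 m).
It fails at once if a bystander is shifted by more than 5 cm (distance of any of vblock, hammer, wrench, angle_iron, oil_can from where it was at the start of the episode above 0.05 m).
Of tin_a, tin_c only 1 to 2 are there at a start; the rules pass over those that are not, and their reading is None.
At some moment in a run one of tin_a, tin_b, tin_c, tin_d, tin_e, tray may be knocked a few centimetres aside while the robot is not near it.
Once in a run the grip may slacken for a moment while it holds something.
It also fails if it takes over 192 s, if anything falls off the work surface, if the arm or the gripper's body presses on something with over 40 N, if the wrist force passes 120 N, or if a joint passes its speed limit or range.

## Working session

There is one attempt and no reset: what is moved stays moved. The work goes in short steps, Python scripts to look and compute and a shell command to move; the robot and the scene stay as the last step left them, time stands still between calls to the robot, and variables do not carry over. Pictures are saved under pics/ and viewed, at most 14 in all, crops included, and the job is handed in when it is done.

```bash
mkdir -p pics; ls
cat > h.py <<'E'
import numpy as np,cv2
from cell import sense,cams
def grab(n):
    f=cams.grab_frame(n); return f
def save(f,p,crop=None,s=1):
    im=f['frame'][:,:,::-1]
    if crop: x0,y0,x1,y1=crop; im=im[y0:y1,x0:x1]
    cv2.imwrite(p,cv2.resize(im,None,fx=s,fy=s,interpolation=cv2.INTER_CUBIC))
def Rq(q): 
    w,x,y,z=q
    from scipy.spatial.transform import Rotation as R
    return R.from_quat([x,y,z,w]).as_matrix()
def c2w(f,st=None):
    if 'view' in f: return np.linalg.inv(np.array(f['view']))
    T=np.eye(4);T[:3,:3]=Rq(st['tool_rot']);T[:3,3]=st['tool_pos'];return T@np.array(f['mount'])
def ray(f,T,u,v):
    d=np.array([(u-f['cx'])/f['fx'],-(v-f['cy'])/f['fy'],-1.]);return T[:3,3],T[:3,:3]@d
def onz(f,T,u,v,z):
    o,d=ray(f,T,u,v);return o+d*(z-o[2])/d[2]
def tri(a,b):
    (o,d),(p,e)=a,b;d=d/np.linalg.norm(d);e=e/np.linalg.norm(e)
    s=np.linalg.lstsq(np.c_[d,-e],p-o,rcond=None)[0];A=o+d*s[0];B=p+e*s[1];return (A+B)/2,np.linalg.norm(A-B)
E
python3 - <<'E'
from h import *
for n in('top','scene'):
    f=grab(n);save(f,f'pics/{n}0.png',s=1.25);np.save(n+'0.npy',f,allow_pickle=True)
    print(n,{k:f[k] for k in f if k!='frame'})
s=sense();print(s)
E
```

```text
pics
top {'fx': 361.13910976542786, 'fy': 361.13910976542786, 'cx': 314.77329686230706, 'cy': 199.6876177630681, 'view': array([[ 0.01670096, -0.99983615, -0.00698285, -0.026711  ],
       [ 0.99936292,  0.01647194,  0.03166115, -0.50998211],
       [-0.03154094, -0.00750717,  0.99947427, -0.9431129 ],
       [ 0.        ,  0.        ,  0.        ,  1.        ]])}
scene {'fx': 465.5144559176803, 'fy': 465.5144559176803, 'cx': 317.37321385568083, 'cy': 203.04767242741448, 'view': array([[-0.33402013,  0.94255521, -0.00449878,  0.16472191],
       [-0.7581893 , -0.26584332,  0.59537914,  0.36608764],
       [ 0.55998173,  0.20227954,  0.80343229, -1.57561347],
       [ 0.        ,  0.        ,  0.        ,  1.        ]])}
{'time_s': 0.1, 'joint_positions': array([ 1.18147913,  0.42669957,  0.07384959,  1.60656472, -0.03411392,
        1.11076387, -0.06708046]), 'dq': array([-8.73548739e-05, -9.67312855e-04,  1.11151399e-03, -1.94565839e-03,
       -8.10504166e-05, -8.32332736e-05, -1.10168183e-03]), 'joint_torque': array([ 8.83028522e-03, -9.51535177e+01,  3.77173305e+00, -4.64401853e+01,
        1.97035773e-02,  6.40817234e-03, -1.83981513e-05]), 'tool_pos': array([ 0.16023019, -0.65535524,  0.25565082]), 'tool_rot': array([-5.78552325e-04,  9.92820349e-01,  1.19613579e-01, -1.05706991e-04]), 'wrist_force': array([ 0.08485696, -1.2906078 ,  0.60087789]), 'ft_torque': array([ 0.05495981, -0.00377317,  0.01148426]), 'grip_force': 0.0, 'gripper_width': 0.0851887051258768}
```

View pics/top0.png

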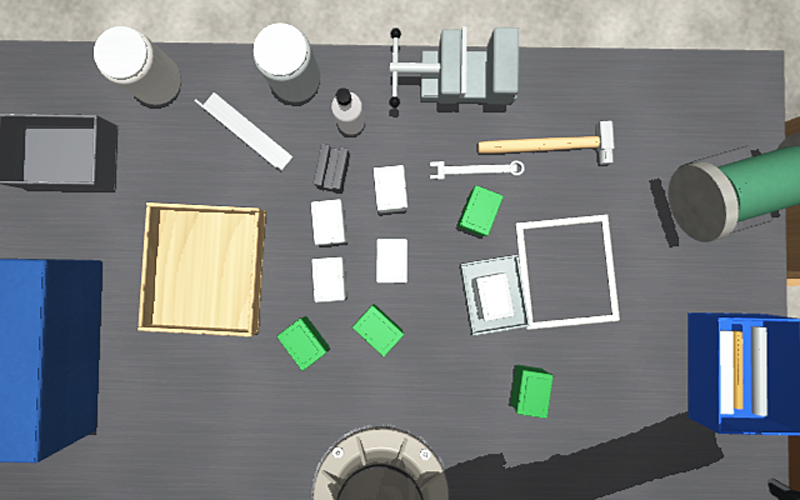

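View pics/scene0.png

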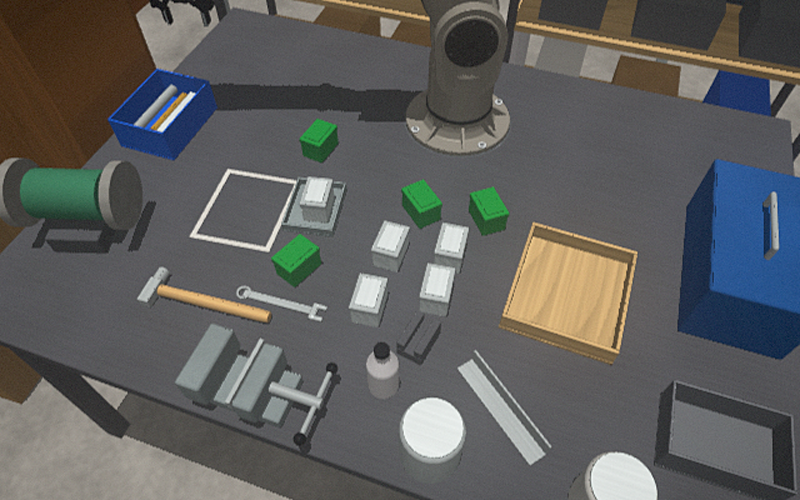

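The top view (800×500) shows four bare tins on the bench at (327,222), (390,190), (328,280) and (391,260), and the spent tin in the tray at (494,297). The green boxes at (302,343), (378,330), (481,211) and (532,391) are look-alikes, ruled out by colour. The outline is centred at about (568,270) and the crate at (202,270).

```bash
cat >> h.py <<'E'
def blobs(im,lo,roi,amin,amax,smax=40):
    hsv=cv2.cvtColor(im,cv2.COLOR_RGB2HSV);m=((hsv[...,2]>lo)&(hsv[...,1]<smax)).astype(np.uint8)*255
    k=np.zeros_like(m);x0,y0,x1,y1=roi;k[y0:y1,x0:x1]=255;m&=k
    cs,_=cv2.findContours(m,cv2.RETR_EXTERNAL,cv2.CHAIN_APPROX_NONE)
    return [c for c in cs if amin<cv2.contourArea(c)<amax]
def rect(f,T,c,z):
    p=np.array([onz(f,T,u,v,z)[:2] for u,v in cv2.boxPoints(cv2.minAreaRect(c))])
    e=[p[1]-p[0],p[2]-p[1]];l=[np.linalg.norm(a) for a in e];i=int(np.argmax(l))
    a=np.arctan2(e[i][1],e[i][0]);a=(a+np.pi/2)%np.pi-np.pi/2
    return p.mean(0),a,l[i],l[1-i]
E
python3 - <<'E'
from h import *
t=np.load('top0.npy',allow_pickle=True).item();s=np.load('scene0.npy',allow_pickle=True).item()
T=c2w(t);S=c2w(s)
for u,v in[(262,178),(262,165),(275,178),(312,150),(395,237),(381,237),(410,250),(312,208),(256,200),(264,241)]:print((u,v),t['frame'][v,u])
for n,f,M,roi,rg in(('top',t,T,(225,110,432,280),(300,1500)),('scene',s,S,(220,130,400,270),(150,1500))):
  for lo in(200,235):
    for c in blobs(f['frame'],lo,roi,*rg):
        r=rect(f,M,c,.06);print(n,lo,np.round(cv2.minAreaRect(c)[0],1),cv2.contourArea(c),np.round(r[0],4),np.round(r[1:],3))
a=t['frame'][110:280,90:510][:,:,::-1];cv2.imwrite('pics/crop1.png',cv2.resize(a,None,fx=1.9,fy=1.9,interpolation=2))
# outline, crate, tray corners (view px /1.25)
def P(L,z):
    p=np.array([onz(t,T,u/1.25,v/1.25,z)[:2] for u,v in L]);print(np.round(p,3).tolist(),np.round(p.mean(0),4),np.round([np.linalg.norm(p[i]-p[i-1]) for i in range(4)],3))
P([(516,222),(607,215),(619,319),(527,328)],0)
P([(147,203),(266,208),(260,335),(138,331)],.05)
P([(460,264),(520,256),(527,326),(472,334)],.025)
E
```

```text
(262, 178) [255 255 255]
(262, 165) [255 255 255]
(275, 178) [109 113 110]
(312, 150) [255 255 255]
(395, 237) [255 255 255]
(381, 237) [119 124 121]
(410, 250) [244 246 244]
(312, 208) [255 255 255]
(256, 200) [120 120 125]
(264, 241) [132 136 136]
top 200 [262.1 223.2] 763.5 [0.4482 0.1114] [0.087 0.085 0.06 ]
top 200 [313. 208.] 798.0 [ 0.488  -0.0146] [0.016 0.085 0.06 ]
top 200 [404.5 222. ] 468.0 [ 0.4575 -0.2421] [0.007 0.223 0.132]
top 200 [261.6 177. ] 761.5 [0.5633 0.115 ] [0.12  0.085 0.06 ]
top 200 [311.8 149.7] 759.5 [ 0.6336 -0.009 ] [0.115 0.086 0.06 ]
top 200 [381.  135.5] 434.5 [ 0.672  -0.1815] [-1.556  0.185  0.033]
top 235 [396.3 237.2] 749.5 [ 0.4193 -0.2222] [0.197 0.085 0.06 ]
top 235 [262.  223.1] 751.0 [0.4485 0.1116] [0.083 0.085 0.059]
top 235 [313. 208.] 747.0 [ 0.488  -0.0146] [0.016 0.085 0.055]
top 235 [422.  219.5] 348.5 [ 0.4643 -0.2853] [0.007 0.211 0.045]
top 235 [261.6 176.9] 742.0 [0.5634 0.1152] [0.115 0.085 0.059]
top 235 [311.8 149.7] 741.0 [ 0.6338 -0.0091] [0.115 0.085 0.059]
top 235 [381.  135.5] 394.0 [ 0.672  -0.1815] [-1.556  0.185  0.033]
scene 200 [294.4 233.2] 321.5 [ 0.6335 -0.0115] [0.125 0.07  0.042]
scene 200 [349.8 224.3] 309.0 [0.5615 0.1126] [0.135 0.072 0.042]
scene 200 [361.5 190.4] 264.5 [0.4457 0.1099] [0.102 0.073 0.045]
scene 200 [312. 189.] 257.0 [ 0.4854 -0.0178] [0.031 0.076 0.042]
scene 200 [252.3 151.7] 215.5 [ 0.4138 -0.2268] [0.222 0.076 0.042]
[[0.574, -0.278], [0.592, -0.47], [0.372, -0.496], [0.35, -0.302]] [ 0.4718 -0.3865] [0.225 0.193 0.221 0.195]
[[0.595, 0.483], [0.589, 0.241], [0.333, 0.246], [0.337, 0.492]] [0.4636 0.3655] [0.259 0.242 0.256 0.246]
[[0.482, -0.156], [0.501, -0.28], [0.357, -0.295], [0.339, -0.183]] [ 0.4199 -0.2285] [0.146 0.125 0.144 0.114]
```

View pics/crop1.png

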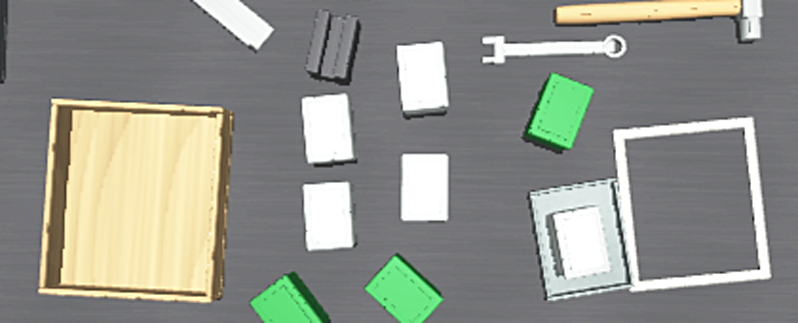

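The crop confirms it. The bare tins measure 85×60 mm on the 60 mm plane, with both views agreeing to within about 5 mm, and the green boxes are excluded. I'll approach the spent tin first.

```bash
R='x'; python3 -m handwheel '[{"linear":[0.58,0.96,-0.19],"rot":[0,0,-0.02],"grip":0},{"linear":[0.58,0.96,-0.19],"rot":[0,0,-0.02],"grip":0},{"linear":[0.58,0.96,-0.19],"rot":[0,0,-0.02],"grip":0},{"linear":[0.58,0.96,-0.19],"rot":[0,0,-0.02],"grip":0},{"linear":[0.58,0.96,-0.19],"rot":[0,0,-0.02],"grip":0}]' 60
python3 -m handwheel '[{"linear":[0.58,0.96,-0.19],"rot":[0,0,-0.02],"grip":0},{"linear":[0.58,0.96,-0.19],"rot":[0,0,-0.02],"grip":0},{"linear":[0.58,0.96,-0.19],"rot":[0,0,-0.02],"grip":0},{"linear":[0.58,0.96,-0.19],"rot":[0,0,-0.02],"grip":0},{"linear":[0.58,0.96,-0.19],"rot":[0,0,-0.02],"grip":0}]'
python3 -m handwheel '[{"linear":[0.58,0.96,-0.19],"rot":[0,0,-0.02],"grip":0},{"linear":[0.58,0.96,-0.19],"rot":[0,0,-0.02],"grip":0},{"linear":[0.58,0.96,-0.19],"rot":[0,0,-0.02],"grip":0},{"linear":[0.58,0.96,-0.19],"rot":[0,0,-0.02],"grip":0},{"linear":[0,0,0],"rot":[0,0,0],"grip":0}]'
cat >> h.py <<'E'
def pose(p=True):
    s=sense();M=Rq(s['tool_rot']);y=np.arctan2(M[1,0],M[0,0])
    if p: print('t',round(s['time_s'],2),'tcp',np.round(s['tool_pos'],4),'yaw',round(y,3),'tilt',round(np.arccos(min(1,-M[2,2])),3),'F',np.round(s['wrist_force'],2),'w',round(s['gripper_width'],4),'gf',round(s['grip_force'],1),'q',np.round(s['joint_positions'],2))
    return s
E
python3 - <<'E'
from h import *
s=pose();f=grab('wrist');save(f,'pics/w1.png');np.save('w1.npy',[f,s],allow_pickle=True);print(f['mount'],f['fx'])
E
```

```text
time_s: 0.72
tool_pos: [0.2477, -0.5105, 0.2274]
tool_rot: [-0.0, 0.994, 0.112, -0.0]
wrist_force: [0.9, -0.6, 0.8]
gripper_width: 0.0854
grip_force: 0.0
time_s: 1.35
tool_pos: [0.3346, -0.3666, 0.199]
tool_rot: [-0.0, 0.995, 0.105, -0.0]
wrist_force: [0.7, -0.8, -0.1]
gripper_width: 0.0851
grip_force: 0.0
time_s: 1.98
tool_pos: [0.4048, -0.2503, 0.176]
tool_rot: [-0.001, 0.995, 0.101, -0.0]
wrist_force: [-0.6, -1.4, 0.4]
gripper_width: 0.0852
grip_force: 0.0
t 1.98 tcp [ 0.4048 -0.2503  0.176 ] yaw 0.201 tilt 0.001 F [-0.61 -1.36  0.42] w 0.0852 gf 0.0 q [ 0.57  0.21 -0.17  2.11  0.05  0.83 -1.  ]
[[-2.81257191e-04  9.59998919e-01  2.80003565e-01  7.11591943e-02]
 [ 9.99999931e-01  2.02544916e-04  3.10047022e-04  8.02401588e-04]
 [ 2.40931507e-04  2.80003633e-01 -9.59998910e-01 -1.18189042e-01]
 [ 0.00000000e+00  0.00000000e+00  0.00000000e+00  1.00000000e+00]] 308.391352385493
```

View pics/w1.png

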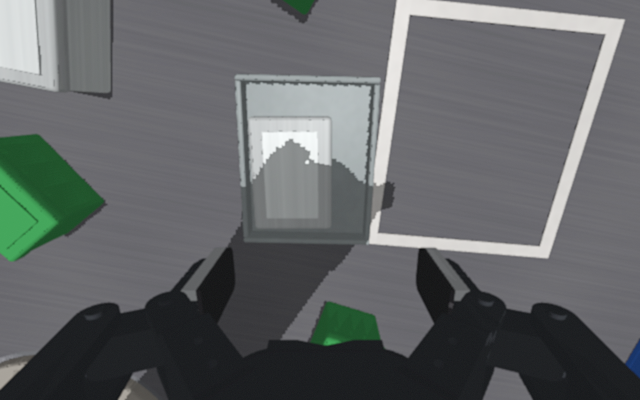

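The wrist view shows the tray with corners at (236,76), (381,78), (370,243) and (243,242), the spent tin's top at about (250–330, 117–228), and the outline to its right.

```bash
cat >> h.py <<'E'
def P4(f,T,L,z):
    p=np.array([onz(f,T,u,v,z)[:2] for u,v in L]);d=[p[0]-p[3],p[1]-p[2]]
    print(np.round(p,3).tolist(),'c',np.round(p.mean(0),4),'len',np.round([np.linalg.norm(p[i]-p[i-1]) for i in range(4)],3),'yaw',np.round([np.arctan2(a[1],a[0]) for a in d],3))
E
python3 - <<'E'
from h import *
f,s=np.load('w1.npy',allow_pickle=True);T=c2w(f,s)
P4(f,T,[(236,76),(381,78),(370,243),(243,242)],.025)
P4(f,T,[(250,117),(330,117),(330,229),(256,227)],.065)
P4(f,T,[(408,14),(602,33),(543,245),(381,233)],0)
P4(f,T,[(399,0),(622,21),(551,257),(369,242)],0)
E
```

```text
[[0.483, -0.161], [0.505, -0.277], [0.361, -0.304], [0.337, -0.185]] c [ 0.4216 -0.2316] len [0.148 0.119 0.147 0.121] yaw [0.165 0.181]
[[0.456, -0.185], [0.468, -0.242], [0.383, -0.259], [0.373, -0.201]] c [ 0.42   -0.2219] len [0.085 0.058 0.087 0.059] yaw [0.189 0.206]
[[0.562, -0.291], [0.581, -0.458], [0.384, -0.487], [0.363, -0.318]] c [ 0.4726 -0.3883] len [0.201 0.169 0.199 0.17 ] yaw [0.138 0.145]
[[0.571, -0.28], [0.593, -0.471], [0.373, -0.5], [0.351, -0.308]] c [ 0.4718 -0.3899] len [0.221 0.192 0.223 0.193] yaw [0.127 0.135]
```

```bash
python3 -m handwheel '[{"linear":[0.51,0.94,0],"rot":[0,0,0],"grip":0},{"linear":[0,0,-0.8],"rot":[0,0,0],"grip":0},{"linear":[0,0,-0.8],"rot":[0,0,0],"grip":0},{"linear":[0,0,-0.5],"rot":[0,0,0],"grip":0},{"linear":[0,0,0],"rot":[0,0,0],"grip":0}]'
python3 -c "from h import *;pose()"
```

```text
time_s: 2.65
tool_pos: [0.4185, -0.2246, 0.1128]
tool_rot: [-0.0, 0.995, 0.098, -0.001]
wrist_force: [-0.5, -0.4, -0.2]
gripper_width: 0.0855
grip_force: 0.0
t 2.65 tcp [ 0.4185 -0.2246  0.1128] yaw 0.197 tilt 0.002 F [-0.51 -0.37 -0.24] w 0.0855 gf 0.0 q [ 0.52  0.31 -0.18  2.16  0.09  0.68 -1.1 ]
```

```bash
python3 -m handwheel '[{"linear":[0.05,0.08,-0.7],"rot":[0,0,0],"grip":0},{"linear":[0,0,-0.7],"rot":[0,0,0],"grip":0},{"linear":[0,0,-0.6],"rot":[0,0,0],"grip":0},{"linear":[0,0,0],"rot":[0,0,0],"grip":0},{"linear":[0,0,0],"rot":[0,0,0],"grip":0}]'
python3 -m handwheel '[{"linear":[0,0,0],"rot":[0,0,0],"grip":1},{"linear":[0,0,0],"rot":[0,0,0],"grip":1},{"linear":[0,0,0],"rot":[0,0,0],"grip":1},{"linear":[0,0,0],"rot":[0,0,0],"grip":1},{"linear":[0,0,0],"rot":[0,0,0],"grip":1}]' 60
python3 -c "from h import *;pose()"
```

```text
time_s: 3.28
tool_pos: [0.4212, -0.2222, 0.0545]
tool_rot: [0.0, 0.995, 0.099, 0.0]
wrist_force: [-0.4, 0.0, -0.0]
gripper_width: 0.0854
grip_force: 0.0
time_s: 3.9
tool_pos: [0.4211, -0.2221, 0.0544]
tool_rot: [0.0, 0.995, 0.099, 0.0]
wrist_force: [-3.8, 1.8, 14.8]
gripper_width: 0.0574
grip_force: 62.3
t 3.9 tcp [ 0.4211 -0.2221  0.0544] yaw 0.198 tilt 0.001 F [-3.85  1.81 14.82] w 0.0574 gf 62.3 q [ 0.49  0.41 -0.17  2.19  0.13  0.55 -1.14]
```

```bash
python3 -m handwheel '[{"linear":[0,0,0.4],"rot":[0,0,0],"grip":1},{"linear":[0,0,0.8],"rot":[0,0,0],"grip":1},{"linear":[0,0,1],"rot":[0,0,0],"grip":1},{"linear":[0,0,1],"rot":[0,0,0],"grip":1},{"linear":[0,0,0],"rot":[0,0,0],"grip":1}]'
python3 -m handwheel '[{"linear":[0,0,0],"rot":[0,0,0],"grip":1},{"linear":[0,0,0],"rot":[0,0,0],"grip":1}]'
python3 -c "from h import *;pose()"
```

```text
time_s: 4.53
tool_pos: [0.4217, -0.2224, 0.152]
tool_rot: [0.001, 0.995, 0.099, 0.002]
wrist_force: [0.2, -0.7, -0.5]
gripper_width: 0.0575
grip_force: 64.9
time_s: 4.78
tool_pos: [0.4202, -0.2216, 0.1488]
tool_rot: [-0.0, 0.995, 0.099, -0.001]
wrist_force: [0.5, 0.4, -0.8]
gripper_width: 0.0574
grip_force: 64.9
t 4.78 tcp [ 0.4202 -0.2216  0.1488] yaw 0.198 tilt 0.001 F [ 0.5   0.41 -0.79] w 0.0574 gf 64.9 q [ 0.52  0.25 -0.19  2.13  0.07  0.77 -1.09]
```

```bash
for i in 1; do
python3 -m handwheel '[{"linear":[0.18,1,0.05],"rot":[0,0,-0.075],"grip":1},{"linear":[0.18,1,0.05],"rot":[0,0,-0.075],"grip":1},{"linear":[0.18,1,0.05],"rot":[0,0,-0.075],"grip":1},{"linear":[0.18,1,0.05],"rot":[0,0,-0.075],"grip":1},{"linear":[0.18,1,0.05],"rot":[0,0,-0.075],"grip":1}]'
python3 -m handwheel '[{"linear":[0.18,1,0.05],"rot":[0,0,-0.075],"grip":1},{"linear":[0.18,1,0.05],"rot":[0,0,-0.075],"grip":1},{"linear":[0.18,1,0.05],"rot":[0,0,-0.075],"grip":1},{"linear":[0.18,1,0.05],"rot":[0,0,-0.075],"grip":1},{"linear":[0.18,1,0.05],"rot":[0,0,-0.075],"grip":1}]'
python3 -m handwheel '[{"linear":[0.18,1,0.05],"rot":[0,0,-0.075],"grip":1},{"linear":[0.18,1,0.05],"rot":[0,0,-0.075],"grip":1},{"linear":[0.18,1,0.05],"rot":[0,0,-0.075],"grip":1},{"linear":[0.18,1,0.05],"rot":[0,0,-0.075],"grip":1},{"linear":[0.18,1,0.05],"rot":[0,0,-0.075],"grip":1}]'
python3 -m handwheel '[{"linear":[0.18,1,0.05],"rot":[0,0,-0.075],"grip":1},{"linear":[0.18,1,0.05],"rot":[0,0,-0.075],"grip":1},{"linear":[0.18,1,0.05],"rot":[0,0,-0.075],"grip":1},{"linear":[0.18,1,0.05],"rot":[0,0,-0.075],"grip":1},{"linear":[0,0,0],"rot":[0,0,0],"grip":1}]'
done
python3 - <<'E'
from h import *
s=pose();f=grab('wrist');save(f,'pics/w2.png');np.save('w2.npy',[f,s],allow_pickle=True)
E
```

```text
time_s: 5.4
tool_pos: [0.4474, -0.0708, 0.1564]
tool_rot: [-0.0, 0.998, 0.071, -0.001]
wrist_force: [1.0, -0.9, -2.5]
gripper_width: 0.0573
grip_force: 69.3
time_s: 6.02
tool_pos: [0.4744, 0.0791, 0.1638]
tool_rot: [-0.0, 0.999, 0.042, -0.001]
wrist_force: [0.5, 0.3, -1.0]
gripper_width: 0.057
grip_force: 69.3
time_s: 6.65
tool_pos: [0.5014, 0.229, 0.1711]
tool_rot: [0.0, 1.0, 0.014, -0.001]
wrist_force: [0.2, 0.3, -2.2]
gripper_width: 0.0574
grip_force: 69.3
time_s: 7.28
tool_pos: [0.5224, 0.3505, 0.1768]
tool_rot: [-0.0, 1.0, -0.007, -0.001]
wrist_force: [0.4, -0.7, -1.9]
gripper_width: 0.0573
grip_force: 69.5
t 7.28 tcp [0.5224 0.3505 0.1768] yaw -0.013 tilt 0.002 F [ 0.4  -0.72 -1.87] w 0.0573 gf 69.5 q [-0.39  0.46 -0.4   1.76  0.21  0.96 -2.45]
```

View pics/w2.png

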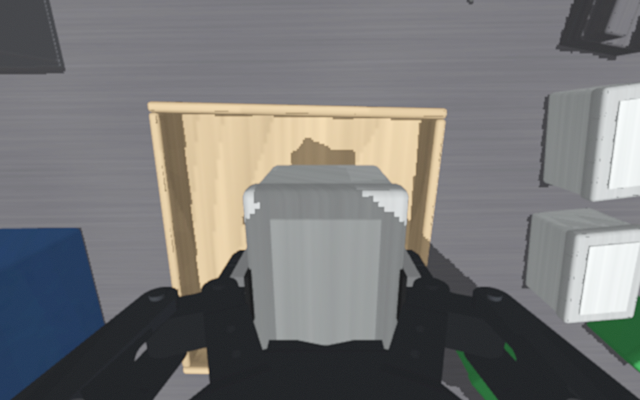

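The wrist view shows the crate's far rim from (149,103) to (446,109), its left-near corner at about (185,373), and the tin held squarely.

Run:
```python
from h import *
f,s=np.load('w2.npy',allow_pickle=True);T=c2w(f,s)
A,B,C=[onz(f,T,u,v,.05)[:2] for u,v in[(149,103),(446,108),(184,373)]]
print(A,B,C,np.linalg.norm(A-B),np.linalg.norm(A-C),np.arctan2(*(A-C)[::-1]),np.arctan2(*(A-B)[::-1])-np.pi/2)
yaw=np.arctan2(*(A-B)[::-1])-np.pi/2;c,sn=np.cos(yaw),np.sin(yaw);R=np.array([[c,-sn],[sn,c]])
cen=(A+B)/2-R@[.13,0];print('cen',cen,yaw,(B+C)/2)
for l in[(.062,.05),(.062,-.05),(-.062,.05),(-.062,-.05)]:print(l,np.round(cen+R@l,4))
```

```text
[0.5976003  0.48280632] [0.59088142 0.25662582] [0.34028369 0.49284147] 0.22628027015262725 0.25751221218012865 -0.038979460526520626 -0.02969707914722508
cen [0.46429818 0.37357613] -0.02969707914722508 [0.46558256 0.37473365]
(0.062, 0.05) [0.5278 0.4217]
(0.062, -0.05) [0.5248 0.3218]
(-0.062, 0.05) [0.4038 0.4254]
(-0.062, -0.05) [0.4008 0.3254]
```

```bash
python3 -m handwheel '[{"linear":[0.1,0.8,0],"rot":[0,0,0],"grip":1},{"linear":[0.08,0.8,0],"rot":[0,0,0],"grip":1},{"linear":[0,0.75,-0.5],"rot":[0,0,0],"grip":1},{"linear":[0,0,-0.8],"rot":[0,0,0],"grip":1},{"linear":[0,0,0],"rot":[0,0,0],"grip":1}]'
python3 -c "from h import *;pose()"
```

```text
time_s: 7.95
tool_pos: [0.5275, 0.4174, 0.1359]
tool_rot: [0.002, 1.0, -0.008, -0.002]
wrist_force: [0.3, -0.9, -1.5]
gripper_width: 0.0573
grip_force: 69.5
t 7.95 tcp [0.5275 0.4174 0.1359] yaw -0.016 tilt 0.005 F [ 0.3  -0.9  -1.54] w 0.0573 gf 69.5 q [-0.49  0.57 -0.38  1.69  0.25  0.94 -2.55]
```

```bash
python3 -m handwheel '[{"linear":[0,0,-0.9],"rot":[0,0,0],"grip":1},{"linear":[0,0,-0.9],"rot":[0,0,0],"grip":1},{"linear":[0,0,-0.7],"rot":[0,0,0],"grip":1},{"linear":[0,0,0],"rot":[0,0,0],"grip":1},{"linear":[0,0,0],"rot":[0,0,0],"grip":1}]'
python3 -c "from h import *;pose()"
```

```text
time_s: 8.57
tool_pos: [0.5291, 0.419, 0.065]
tool_rot: [-0.0, 1.0, -0.008, 0.0]
wrist_force: [0.0, 0.1, -1.0]
gripper_width: 0.057
grip_force: 69.6
t 8.57 tcp [0.5291 0.419  0.065 ] yaw -0.016 tilt 0.001 F [ 0.01  0.12 -0.98] w 0.057 gf 69.6 q [-0.51  0.65 -0.36  1.72  0.3   0.82 -2.59]
```

```bash
python3 -m handwheel '[{"linear":[0,0,-0.22],"rot":[0,0,0],"grip":1},{"linear":[0,0,0],"rot":[0,0,0],"grip":0.2},{"linear":[0,0,0],"rot":[0,0,0],"grip":0.2},{"linear":[0,0,0],"rot":[0,0,0],"grip":0.2},{"linear":[0,0,0],"rot":[0,0,0],"grip":0.2}]'
python3 -m handwheel '[{"linear":[0,0,0.3],"rot":[0,0,0],"grip":0.2},{"linear":[0,0,1],"rot":[0,0,0],"grip":0.2},{"linear":[0,0,1],"rot":[0,0,0],"grip":0.2},{"linear":[0,0,1],"rot":[0,0,0],"grip":0.2},{"linear":[0.2,-1,0.5],"rot":[0,0,0.1],"grip":0}]'
python3 -m handwheel '[{"linear":[0.13,-1,0],"rot":[0,0,0.1],"grip":0},{"linear":[0.13,-1,0],"rot":[0,0,0.1],"grip":0},{"linear":[0.13,-1,0],"rot":[0,0,0.1],"grip":0},{"linear":[0.13,-1,0],"rot":[0,0,0.1],"grip":0},{"linear":[0.13,-1,0],"rot":[0,0,0.1],"grip":0}]'
python3 -m handwheel '[{"linear":[0.13,-1,0],"rot":[0,0,0.1],"grip":0},{"linear":[0.13,-1,0],"rot":[0,0,0.1],"grip":0},{"linear":[0.13,-1,0],"rot":[0,0,0.1],"grip":0},{"linear":[0.13,-1,0],"rot":[0,0,0.1],"grip":0},{"linear":[0,0,0],"rot":[0,0,0],"grip":0}]'
python3 - <<'E'
from h import *
s=pose();t=grab('top');T=c2w(t);save(t,'pics/top1.png')
for c in blobs(t['frame'],235,(110,110,432,280),250,1500):
    r=rect(t,T,c,.06);print(np.round(cv2.minAreaRect(c)[0],1),cv2.contourArea(c),np.round(r[0],4),np.round(r[1:],3))
E
```

```text
time_s: 9.2
tool_pos: [0.5288, 0.4187, 0.0575]
tool_rot: [-0.0, 1.0, -0.008, 0.0]
wrist_force: [1.0, 0.5, -0.0]
gripper_width: 0.0681
grip_force: 0.0
time_s: 9.82
tool_pos: [0.5341, 0.3911, 0.174]
tool_rot: [-0.001, 1.0, 0.001, 0.001]
wrist_force: [0.8, 0.6, 0.4]
gripper_width: 0.0841
grip_force: 0.0
time_s: 10.45
tool_pos: [0.5544, 0.2377, 0.1722]
tool_rot: [-0.0, 0.999, 0.037, 0.0]
wrist_force: [1.3, 0.4, 0.4]
gripper_width: 0.0853
grip_force: 0.0
time_s: 11.08
tool_pos: [0.5703, 0.116, 0.172]
tool_rot: [0.0, 0.998, 0.065, 0.0]
wrist_force: [-0.7, 0.4, -0.5]
gripper_width: 0.0857
grip_force: 0.0
t 11.07 tcp [0.5703 0.116  0.172 ] yaw 0.131 tilt 0.001 F [-0.67  0.35 -0.48] w 0.0857 gf 0.0 q [-0.    0.39 -0.39  1.88  0.19  0.91 -1.92]
[313. 208.] 747.0 [ 0.488  -0.0146] [0.016 0.085 0.055]
[422.  219.5] 347.5 [ 0.4643 -0.2853] [0.007 0.211 0.045]
[138.2 189.1] 734.0 [0.5279 0.4233] [-0.017  0.085  0.059]
[311.8 149.7] 741.0 [ 0.6338 -0.0091] [0.115 0.085 0.059]
[381.  135.5] 392.0 [ 0.672  -0.1815] [-1.556  0.185  0.033]
```

```bash
python3 -m handwheel '[{"linear":[-0.23,-0.03,-0.6],"rot":[0,0,-0.1],"grip":0},{"linear":[0,0,-1],"rot":[0,0,0],"grip":0},{"linear":[0,0,-1],"rot":[0,0,0],"grip":0},{"linear":[0,0,-1],"rot":[0,0,0],"grip":0},{"linear":[0,0,-0.5],"rot":[0,0,0],"grip":0}]'
python3 -m handwheel '[{"linear":[0,0,0],"rot":[0,0,0],"grip":0},{"linear":[0,0,0],"rot":[0,0,0],"grip":1},{"linear":[0,0,0],"rot":[0,0,0],"grip":1},{"linear":[0,0,0],"rot":[0,0,0],"grip":1},{"linear":[0,0,0],"rot":[0,0,0],"grip":1}]'
python3 -m handwheel '[{"linear":[0,0,0],"rot":[0,0,0],"grip":1},{"linear":[0,0,0.4],"rot":[0,0,0],"grip":1},{"linear":[0,0,1],"rot":[0,0,0],"grip":1},{"linear":[0,0,1],"rot":[0,0,0],"grip":1},{"linear":[0,0,0.7],"rot":[0,0,0],"grip":1}]'
python3 -m handwheel '[{"linear":[0,0,0],"rot":[0,0,0],"grip":1},{"linear":[0,0,0],"rot":[0,0,0],"grip":1},{"linear":[0,0,0],"rot":[0,0,0],"grip":1}]'
python3 -m handwheel '[{"linear":[0,0,0],"rot":[0,0,0],"grip":1}]'
python3 -c "from h import *;pose()"
```

```text
time_s: 11.75
tool_pos: [0.5623, 0.1188, 0.0473]
tool_rot: [-0.0, 0.998, 0.06, -0.001]
wrist_force: [-0.5, -0.0, 0.1]
gripper_width: 0.0851
grip_force: 0.0
time_s: 12.38
tool_pos: [0.5636, 0.1179, 0.0499]
tool_rot: [-0.0, 0.998, 0.059, 0.001]
wrist_force: [-2.3, -1.6, 8.3]
gripper_width: 0.0572
grip_force: 64.4
time_s: 13.0
tool_pos: [0.5633, 0.1179, 0.1439]
tool_rot: [-0.0, 0.998, 0.059, 0.001]
wrist_force: [0.5, -0.6, -1.3]
gripper_width: 0.0573
grip_force: 64.3
time_s: 13.38
tool_pos: [0.5624, 0.1176, 0.1406]
tool_rot: [0.0, 0.998, 0.059, -0.001]
wrist_force: [0.3, 0.2, -1.6]
gripper_width: 0.0573
grip_force: 64.3
time_s: 13.5
tool_pos: [0.5626, 0.1177, 0.1407]
tool_rot: [0.0, 0.998, 0.06, -0.001]
wrist_force: [0.3, 0.2, -0.7]
gripper_width: 0.0576
grip_force: 64.3
t 13.5 tcp [0.5626 0.1177 0.1407] yaw 0.119 tilt 0.001 F [ 0.27  0.23 -0.67] w 0.0576 gf 64.3 q [-0.01  0.42 -0.38  1.92  0.21  0.84 -1.95]
```

```bash
python3 -m handwheel '[{"linear":[-0.48,0.93,0.1],"rot":[0,0,-0.08],"grip":1},{"linear":[-0.48,0.93,0.1],"rot":[0,0,-0.08],"grip":1},{"linear":[-0.48,0.93,0],"rot":[0,0,-0.08],"grip":1},{"linear":[-0.48,0.93,0],"rot":[0,0,-0.08],"grip":1},{"linear":[-0.48,0.93,0],"rot":[0,0,-0.08],"grip":1}]'
python3 -m handwheel '[{"linear":[-0.48,0.93,0],"rot":[0,0,-0.08],"grip":1},{"linear":[-0.48,0.93,0],"rot":[0,0,-0.08],"grip":1},{"linear":[-0.48,0.93,0],"rot":[0,0,-0.08],"grip":1},{"linear":[-0.48,0.93,0],"rot":[0,0,-0.08],"grip":1},{"linear":[-0.48,0.93,0],"rot":[0,0,-0.08],"grip":1}]'
python3 -m handwheel '[{"linear":[-0.48,0.93,0],"rot":[0,0,-0.08],"grip":1},{"linear":[0,0,0],"rot":[0,0,0],"grip":1},{"linear":[0,0,0],"rot":[0,0,0],"grip":1}]'
python3 -c "from h import *;pose()"
```

```text
time_s: 14.12
tool_pos: [0.4902, 0.2581, 0.147]
tool_rot: [0.0, 1.0, 0.029, -0.0]
wrist_force: [-0.6, -0.4, -0.5]
gripper_width: 0.0572
grip_force: 64.3
time_s: 14.75
tool_pos: [0.4183, 0.3976, 0.147]
tool_rot: [0.0, 1.0, -0.001, -0.0]
wrist_force: [-0.4, 0.8, -0.4]
gripper_width: 0.0572
grip_force: 64.3
time_s: 15.12
tool_pos: [0.4046, 0.4242, 0.147]
tool_rot: [0.0, 1.0, -0.006, -0.0]
wrist_force: [0.8, 0.5, -1.6]
gripper_width: 0.0571
grip_force: 64.4
t 15.12 tcp [0.4046 0.4242 0.147 ] yaw -0.013 tilt 0.001 F [ 0.78  0.49 -1.6 ] w 0.0571 gf 64.4 q [-0.59  0.44 -0.42  1.88  0.23  0.87 -2.7 ]
```

```bash
python3 -m handwheel '[{"linear":[0,0,0],"rot":[0,0,0.4],"grip":1},{"linear":[0,0,-0.7],"rot":[0,0,0.3],"grip":1},{"linear":[0,0,-0.9],"rot":[0,0,0],"grip":1},{"linear":[0,0,-0.8],"rot":[0,0,0],"grip":1},{"linear":[0,0,-0.3],"rot":[0,0,0],"grip":1}]'
python3 -m handwheel '[{"linear":[0,0,0],"rot":[0,0,0],"grip":1},{"linear":[0,0,0],"rot":[0,0,0],"grip":1}]'
python3 -c "from h import *;pose()"
```

```text
time_s: 15.75
tool_pos: [0.4041, 0.4231, 0.064]
tool_rot: [0.001, 0.999, 0.046, -0.001]
wrist_force: [-0.3, -0.4, -1.5]
gripper_width: 0.0573
grip_force: 64.4
time_s: 16.0
tool_pos: [0.4048, 0.4249, 0.067]
tool_rot: [-0.0, 0.999, 0.046, 0.0]
wrist_force: [-0.0, 1.0, -0.7]
gripper_width: 0.0572
grip_force: 64.4
t 16.0 tcp [0.4048 0.4249 0.067 ] yaw 0.092 tilt 0.001 F [-0.04  0.98 -0.73] w 0.0572 gf 64.4 q [-0.62  0.54 -0.39  1.93  0.3   0.72 -2.66]
```

```bash
python3 -m handwheel '[{"linear":[0,0,-0.27],"rot":[0,0,0],"grip":1},{"linear":[0,0,0],"rot":[0,0,0],"grip":0.2},{"linear":[0,0,0],"rot":[0,0,0],"grip":0.2},{"linear":[0,0,0],"rot":[0,0,0],"grip":0.2},{"linear":[0,0,0],"rot":[0,0,0],"grip":0.2}]'
python3 -m handwheel '[{"linear":[0,0,0.3],"rot":[0,0,0],"grip":0.2},{"linear":[0,0,1],"rot":[0,0,0],"grip":0.2},{"linear":[0,0,1],"rot":[0,0,0],"grip":0.2},{"linear":[0,0,1],"rot":[0,0,0],"grip":0.2},{"linear":[0.51,-0.96,0.5],"rot":[0,0,0],"grip":0}]'
python3 -m handwheel '[{"linear":[0.51,-0.96,0],"rot":[0,0,0],"grip":0},{"linear":[0.51,-0.96,0],"rot":[0,0,0],"grip":0},{"linear":[0.51,-0.96,0],"rot":[0,0,0],"grip":0},{"linear":[0.51,-0.96,0],"rot":[0,0,0],"grip":0},{"linear":[0.51,-0.96,0],"rot":[0,0,0],"grip":0}]'
python3 -m handwheel '[{"linear":[0.51,-0.96,0],"rot":[0,0,0],"grip":0},{"linear":[0.51,-0.96,0],"rot":[0,0,0],"grip":0},{"linear":[0.51,-0.96,0],"rot":[0,0,0.1],"grip":0},{"linear":[0.51,-0.96,0],"rot":[0,0,0],"grip":0},{"linear":[0.51,-0.96,0],"rot":[0,0,0],"grip":0}]'
python3 -m handwheel '[{"linear":[0.51,-0.96,0],"rot":[0,0,0],"grip":0},{"linear":[0.51,-0.96,0],"rot":[0,0,0],"grip":0},{"linear":[0.51,-0.96,0],"rot":[0,0,0.05],"grip":0},{"linear":[0.51,-0.96,0],"rot":[0,0,0],"grip":0},{"linear":[0,0,0],"rot":[0,0,0],"grip":0}]'
cat >> h.py <<'E'
def tins(): # lids in the top view, on the 60 mm plane
    t=grab('top');T=c2w(t);np.save('top.npy',t,allow_pickle=True)
    for c in blobs(t['frame'],235,(110,110,432,280),250,1500):
        r=rect(t,T,c,.06);print(np.round(cv2.minAreaRect(c)[0],1),cv2.contourArea(c),np.round(r[0],4),np.round(r[1:],3))
    return t
E
python3 -c "
from h import *
pose();tins()"
```

```text
time_s: 16.62
tool_pos: [0.4045, 0.4247, 0.0584]
tool_rot: [-0.0, 0.999, 0.046, 0.0]
wrist_force: [0.6, -0.3, 0.7]
gripper_width: 0.068
grip_force: 0.0
time_s: 17.25
tool_pos: [0.419, 0.398, 0.1748]
tool_rot: [-0.001, 0.999, 0.048, 0.001]
wrist_force: [0.7, -0.5, 0.1]
gripper_width: 0.084
grip_force: 0.0
time_s: 17.88
tool_pos: [0.4968, 0.251, 0.1731]
tool_rot: [-0.0, 0.999, 0.046, 0.0]
wrist_force: [-0.3, -0.2, 0.6]
gripper_width: 0.0852
grip_force: 0.0
time_s: 18.5
tool_pos: [0.5733, 0.1069, 0.173]
tool_rot: [-0.0, 0.999, 0.054, 0.0]
wrist_force: [0.1, -0.3, -0.2]
gripper_width: 0.0854
grip_force: 0.0
time_s: 19.12
tool_pos: [0.6347, -0.0102, 0.1727]
tool_rot: [0.0, 0.998, 0.055, 0.0]
wrist_force: [0.4, -0.0, -0.1]
gripper_width: 0.0856
grip_force: 0.0
t 19.12 tcp [ 0.6347 -0.0102  0.1727] yaw 0.111 tilt 0.001 F [ 0.41 -0.01 -0.06] w 0.0856 gf 0.0 q [ 0.13  0.46 -0.28  1.76  0.15  0.94 -1.67]
[134.2 239. ] 742.0 [0.4035 0.4293] [0.077 0.085 0.059]
[262.  223.1] 749.0 [0.4484 0.1116] [0.087 0.084 0.059]
[422.  219.5] 341.0 [ 0.4643 -0.2853] [0.007 0.211 0.045]
[138.2 189.1] 734.0 [0.5279 0.4233] [-0.017  0.085  0.059]
[391.5 134. ] 276.5 [ 0.6762 -0.2077] [-1.556  0.132  0.025]
[213.  117.7] 432.5 [0.7107 0.2406] [0.901 0.103 0.036]
```

```bash
python3 -m handwheel '[{"linear":[-0.03,0.03,-0.6],"rot":[0,0,0],"grip":0},{"linear":[0,0,-1],"rot":[0,0,0],"grip":0},{"linear":[0,0,-1],"rot":[0,0,0],"grip":0},{"linear":[0,0,-1],"rot":[0,0,0],"grip":0},{"linear":[0,0,-0.5],"rot":[0,0,0],"grip":0}]'
python3 -m handwheel '[{"linear":[0,0,0],"rot":[0,0,0],"grip":0},{"linear":[0,0,0],"rot":[0,0,0],"grip":1},{"linear":[0,0,0],"rot":[0,0,0],"grip":1},{"linear":[0,0,0],"rot":[0,0,0],"grip":1},{"linear":[0,0,0],"rot":[0,0,0],"grip":1}]'
python3 -m handwheel '[{"linear":[0,0,0],"rot":[0,0,0],"grip":1},{"linear":[0,0,0.4],"rot":[0,0,0],"grip":1},{"linear":[0,0,1],"rot":[0,0,0],"grip":1},{"linear":[0,0,1],"rot":[0,0,0],"grip":1},{"linear":[0,0,0.7],"rot":[0,0,0],"grip":1}]'
python3 -m handwheel '[{"linear":[0,0,0],"rot":[0,0,0],"grip":1},{"linear":[0,0,0],"rot":[0,0,0],"grip":1},{"linear":[0,0,0],"rot":[0,0,0],"grip":1}]'
python3 -m handwheel '[{"linear":[0,0,0],"rot":[0,0,0],"grip":1}]'
python3 -c "from h import *;pose()"
```

```text
time_s: 19.8
tool_pos: [0.6317, -0.0053, 0.0472]
tool_rot: [-0.0, 0.998, 0.058, -0.001]
wrist_force: [0.2, -0.3, 0.9]
gripper_width: 0.0856
grip_force: 0.0
time_s: 20.42
tool_pos: [0.6339, -0.0065, 0.0508]
tool_rot: [0.0, 0.998, 0.057, 0.001]
wrist_force: [-1.5, 0.4, 6.1]
gripper_width: 0.0571
grip_force: 64.8
time_s: 21.05
tool_pos: [0.6335, -0.0064, 0.1446]
tool_rot: [0.0, 0.998, 0.057, 0.001]
wrist_force: [0.5, -0.8, -2.3]
gripper_width: 0.0573
grip_force: 64.3
time_s: 21.42
tool_pos: [0.6325, -0.0065, 0.1412]
tool_rot: [-0.0, 0.998, 0.057, -0.001]
wrist_force: [-0.4, 0.8, -1.0]
gripper_width: 0.0572
grip_force: 64.3
time_s: 21.55
tool_pos: [0.6328, -0.0064, 0.1415]
tool_rot: [-0.0, 0.998, 0.057, -0.001]
wrist_force: [0.0, -0.1, -1.6]
gripper_width: 0.0572
grip_force: 64.3
t 21.55 tcp [ 0.6328 -0.0064  0.1415] yaw 0.115 tilt 0.001 F [ 0.03 -0.14 -1.62] w 0.0572 gf 64.3 q [ 0.12  0.49 -0.28  1.79  0.17  0.89 -1.69]
```

```bash
python3 -m handwheel '[{"linear":[-0.33,0.99,0.1],"rot":[0,0,-0.08],"grip":1},{"linear":[-0.33,0.99,0.1],"rot":[0,0,-0.08],"grip":1},{"linear":[-0.33,0.99,0],"rot":[0,0,-0.08],"grip":1},{"linear":[-0.33,0.99,0],"rot":[0,0,-0.08],"grip":1},{"linear":[-0.33,0.99,0],"rot":[0,0,-0.08],"grip":1}]'
python3 -m handwheel '[{"linear":[-0.33,0.99,0],"rot":[0,0,-0.08],"grip":1},{"linear":[-0.33,0.99,0],"rot":[0,0,-0.08],"grip":1},{"linear":[-0.33,0.99,0],"rot":[0,0,-0.08],"grip":1},{"linear":[-0.33,0.99,0],"rot":[0,0,-0.08],"grip":1},{"linear":[-0.33,0.99,0],"rot":[0,0,-0.08],"grip":1}]'
python3 -m handwheel '[{"linear":[-0.32,0.99,0],"rot":[0,0,-0.08],"grip":1},{"linear":[0,0,0],"rot":[0,0,0],"grip":1},{"linear":[0,0,0],"rot":[0,0,0],"grip":1}]'
python3 -c "from h import *;pose()"
```

```text
time_s: 22.18
tool_pos: [0.5831, 0.143, 0.1479]
tool_rot: [0.0, 1.0, 0.027, -0.0]
wrist_force: [0.3, -0.2, -1.2]
gripper_width: 0.0571
grip_force: 64.4
time_s: 22.8
tool_pos: [0.5336, 0.2914, 0.1479]
tool_rot: [0.0, 1.0, -0.003, -0.0]
wrist_force: [0.1, -0.6, -1.5]
gripper_width: 0.0569
grip_force: 64.4
time_s: 23.18
tool_pos: [0.5246, 0.3197, 0.1479]
tool_rot: [0.0, 1.0, -0.009, -0.0]
wrist_force: [-0.8, -0.6, -2.1]
gripper_width: 0.057
grip_force: 64.5
t 23.18 tcp [0.5246 0.3197 0.1479] yaw -0.018 tilt 0.001 F [-0.77 -0.65 -2.15] w 0.057 gf 64.5 q [-0.4   0.46 -0.33  1.82  0.19  0.89 -2.4 ]
```

```bash
python3 -m handwheel '[{"linear":[0,0,-0.7],"rot":[0,0,0],"grip":1},{"linear":[0,0,-0.9],"rot":[0,0,0],"grip":1},{"linear":[0,0,-0.8],"rot":[0,0,0],"grip":1},{"linear":[0,0,-0.56],"rot":[0,0,0],"grip":1},{"linear":[0,0,0],"rot":[0,0,0],"grip":1}]'
python3 -m handwheel '[{"linear":[0,0,0],"rot":[0,0,0],"grip":1},{"linear":[0,0,0],"rot":[0,0,0],"grip":0.2},{"linear":[0,0,0],"rot":[0,0,0],"grip":0.2},{"linear":[0,0,0],"rot":[0,0,0],"grip":0.2},{"linear":[0,0,0],"rot":[0,0,0],"grip":0.2}]'
python3 -m handwheel '[{"linear":[0,0,0.3],"rot":[0,0,0],"grip":0.2},{"linear":[0,0,1],"rot":[0,0,0],"grip":0.2},{"linear":[0,0,1],"rot":[0,0,0],"grip":0.2},{"linear":[0,0,1],"rot":[0,0,0],"grip":0.2},{"linear":[-0.1,-0.93,0.5],"rot":[0,0,0.03],"grip":0}]'
python3 -m handwheel '[{"linear":[-0.1,-0.93,0],"rot":[0,0,0.02],"grip":0},{"linear":[-0.1,-0.93,0],"rot":[0,0,0.02],"grip":0},{"linear":[-0.1,-0.93,0],"rot":[0,0,0.02],"grip":0},{"linear":[-0.1,-0.93,0],"rot":[0,0,0.02],"grip":0},{"linear":[-0.1,-0.93,0],"rot":[0,0,0.02],"grip":0}]'
python3 -m handwheel '[{"linear":[-0.1,-0.93,0],"rot":[0,0,0.02],"grip":0},{"linear":[-0.1,-0.93,0],"rot":[0,0,0.02],"grip":0},{"linear":[-0.1,-0.93,0],"rot":[0,0,0.02],"grip":0},{"linear":[-0.1,-0.93,0],"rot":[0,0,0.02],"grip":0},{"linear":[-0.1,-0.93,0],"rot":[0,0,0.02],"grip":0}]'
python3 -m handwheel '[{"linear":[-0.1,-0.93,0],"rot":[0,0,0.02],"grip":0},{"linear":[0,0,0],"rot":[0,0,0],"grip":0},{"linear":[0,0,0],"rot":[0,0,0],"grip":0}]'
python3 -c "
from h import *
pose();tins()"
```

```text
time_s: 23.8
tool_pos: [0.5248, 0.3194, 0.0588]
tool_rot: [0.0, 1.0, -0.009, -0.0]
wrist_force: [-0.2, -0.3, -1.1]
gripper_width: 0.0573
grip_force: 67.4
time_s: 24.42
tool_pos: [0.5246, 0.3203, 0.0596]
tool_rot: [-0.0, 1.0, -0.009, 0.0]
wrist_force: [-0.5, -0.6, 0.7]
gripper_width: 0.0681
grip_force: 0.0
time_s: 25.05
tool_pos: [0.5216, 0.2943, 0.1759]
tool_rot: [-0.001, 1.0, -0.005, 0.001]
wrist_force: [0.6, -0.5, -0.0]
gripper_width: 0.0834
grip_force: 0.0
time_s: 25.68
tool_pos: [0.5064, 0.152, 0.1742]
tool_rot: [-0.0, 1.0, 0.001, 0.0]
wrist_force: [0.1, -0.0, 0.6]
gripper_width: 0.0852
grip_force: 0.0
time_s: 26.3
tool_pos: [0.4914, 0.0125, 0.1742]
tool_rot: [-0.0, 1.0, 0.009, 0.0]
wrist_force: [0.4, -0.9, -0.3]
gripper_width: 0.0857
grip_force: 0.0
time_s: 26.68
tool_pos: [0.4887, -0.014, 0.174]
tool_rot: [-0.0, 1.0, 0.01, 0.0]
wrist_force: [-0.3, -0.2, -0.3]
gripper_width: 0.0856
grip_force: 0.0
t 26.68 tcp [ 0.4887 -0.014   0.174 ] yaw 0.02 tilt 0.001 F [-0.25 -0.16 -0.31] w 0.0856 gf 0.0 q [ 0.11  0.24 -0.25  2.08  0.08  0.83 -1.73]
[134.1 239. ] 743.5 [0.4035 0.4294] [0.079 0.085 0.059]
[255.7 223.5] 323.5 [0.4471 0.1273] [0.088 0.084 0.028]
[422.  219.5] 346.5 [ 0.4643 -0.2853] [0.007 0.211 0.045]
[178.  191.1] 752.5 [0.5246 0.3234] [-0.02   0.085  0.059]
[138.2 189.1] 734.0 [0.5279 0.4233] [-0.017  0.085  0.059]
[381.  135.5] 391.0 [ 0.672  -0.1815] [-1.556  0.185  0.033]
[213.  117.7] 432.5 [0.7107 0.2406] [0.901 0.103 0.036]
```

```bash
python3 -m handwheel '[{"linear":[0,0,-0.6],"rot":[0,0,0],"grip":0},{"linear":[0,0,-1],"rot":[0,0,0],"grip":0},{"linear":[0,0,-1],"rot":[0,0,0],"grip":0},{"linear":[0,0,-1],"rot":[0,0,0],"grip":0},{"linear":[0,0,-0.56],"rot":[0,0,0],"grip":0}]'
python3 -m handwheel '[{"linear":[0,0,0],"rot":[0,0,0],"grip":0},{"linear":[0,0,0],"rot":[0,0,0],"grip":1},{"linear":[0,0,0],"rot":[0,0,0],"grip":1},{"linear":[0,0,0],"rot":[0,0,0],"grip":1},{"linear":[0,0,0],"rot":[0,0,0],"grip":1}]'
python3 -m handwheel '[{"linear":[0,0,0],"rot":[0,0,0],"grip":1},{"linear":[0,0,0.4],"rot":[0,0,0],"grip":1},{"linear":[0,0,1],"rot":[0,0,0],"grip":1},{"linear":[0,0,1],"rot":[0,0,0],"grip":1},{"linear":[0,0,0.7],"rot":[0,0,0],"grip":1}]'
python3 -m handwheel '[{"linear":[0,0,0],"rot":[0,0,0],"grip":1},{"linear":[0,0,0],"rot":[0,0,0],"grip":1},{"linear":[0,0,0],"rot":[0,0,0],"grip":1}]'
python3 -m handwheel '[{"linear":[0,0,0],"rot":[0,0,0],"grip":1}]'
python3 -c "from h import *;pose()"
```

```text
time_s: 27.35
tool_pos: [0.4881, -0.0137, 0.0475]
tool_rot: [-0.0, 1.0, 0.011, -0.001]
wrist_force: [0.2, 0.3, 0.9]
gripper_width: 0.0858
grip_force: 0.0
time_s: 27.98
tool_pos: [0.4892, -0.0146, 0.05]
tool_rot: [0.0, 1.0, 0.01, 0.001]
wrist_force: [-2.3, 0.9, 8.3]
gripper_width: 0.0571
grip_force: 63.5
time_s: 28.6
tool_pos: [0.4885, -0.0146, 0.1438]
tool_rot: [-0.0, 1.0, 0.01, 0.001]
wrist_force: [1.1, -0.2, -7.3]
gripper_width: 0.0573
grip_force: 67.5
time_s: 28.98
tool_pos: [0.4879, -0.0146, 0.1408]
tool_rot: [-0.0, 1.0, 0.01, -0.001]
wrist_force: [0.0, 0.5, -7.1]
gripper_width: 0.057
grip_force: 67.6
time_s: 29.1
tool_pos: [0.4881, -0.0145, 0.141]
tool_rot: [-0.0, 1.0, 0.01, -0.001]
wrist_force: [0.2, 0.1, -7.5]
gripper_width: 0.0574
grip_force: 67.6
t 29.1 tcp [ 0.4881 -0.0145  0.141 ] yaw 0.02 tilt 0.001 F [ 0.24  0.11 -7.52] w 0.0574 gf 67.6 q [ 0.11  0.28 -0.24  2.11  0.1   0.76 -1.75]
```

Wrist load is about 7.2 N, so this is the full tin. I'll check the tray before placing it.

Run:
```python
from h import *
t=grab('top');T=c2w(t);np.save('top.npy',t,allow_pickle=True);im=t['frame']
save(t,'pics/top2.png',(350,160,510,280),5)
print(im[225,405],im[225,380],im[190,380],im[260,440],im[210,375])
b=im.min(2).astype(int);m=((b>125)&(b<222)).astype(np.uint8);m[:,:364]=0;m[:,424:]=0;m[:200]=0;m[272:]=0
m=cv2.morphologyEx(m,cv2.MORPH_OPEN,np.ones((2,2),np.uint8));p=np.argwhere(m)[:,::-1].astype(np.float32)
r=cv2.minAreaRect(p);c=p.reshape(-1,1,2);print(r,rect(t,T,c,.02))
```

```text
[219 230 229] [206 219 216] [112 112 116] [255 255 255] [112 113 116]
((405.9459533691406, 241.1756591796875), (58.85484313964844, 46.19611358642578), 80.53767395019531) (array([ 0.40671619, -0.25586497]), np.float64(0.1722497703974022), np.float64(0.1515297506773012), np.float64(0.1197467359954028))
```

View pics/top2.png

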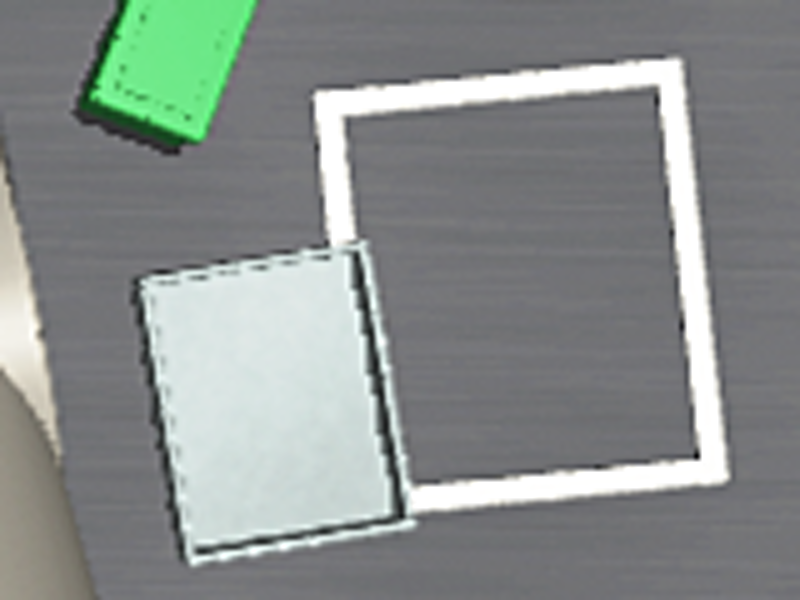

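The crop shows the tray has been knocked. Its corners are now at crop (140,280), (368,242), (412,520) and (190,560), overlapping the outline's left line.

Run:
```python
from h import *
t=np.load('top.npy',allow_pickle=True).item();T=c2w(t)
g=lambda L:[(u/5+350-.4,v/5+160-.4) for u,v in L]
P4(t,T,g([(138,280),(368,242),(412,522),(190,562)]),.022)
# outline: intersect bottom line & left line
a=np.array(g([(315,92),(682,58),(728,482)]));q=[onz(t,T,u,v,0)[:2] for u,v in a]
c=(q[0]+q[2])/2;print('outline',c,np.arctan2(*(q[1]-q[2])[::-1]),np.arctan2(*(q[0]-q[1])[::-1])-np.pi/2,np.linalg.norm(q[0]-q[1]),np.linalg.norm(q[1]-q[2]))
```

```text
[[0.471, -0.181], [0.493, -0.299], [0.349, -0.323], [0.327, -0.209]] c [ 0.4101 -0.2529] len [0.147 0.121 0.146 0.116] yaw [0.194 0.163]
outline [ 0.47129549 -0.38638214] 0.10927740266735692 0.108765359280109 0.19538917098337205 0.22497293558247639
```

```bash
python3 -m handwheel '[{"linear":[-0.33,-0.99,0.1],"rot":[0,0,0.13],"grip":1},{"linear":[-0.33,-0.99,0],"rot":[0,0,0.13],"grip":1},{"linear":[-0.33,-0.99,0],"rot":[0,0,0.13],"grip":1},{"linear":[-0.33,-0.99,0],"rot":[0,0,0.13],"grip":1},{"linear":[-0.33,-0.99,0],"rot":[0,0,0.13],"grip":1}]'
python3 -m handwheel '[{"linear":[-0.33,-0.99,0],"rot":[0,0,0.13],"grip":1},{"linear":[-0.33,-0.99,0],"rot":[0,0,0.13],"grip":1},{"linear":[-0.33,-0.99,0],"rot":[0,0,0.13],"grip":1},{"linear":[0,0,0],"rot":[0,0,0],"grip":1},{"linear":[0,0,0],"rot":[0,0,0],"grip":1}]'
python3 -m handwheel '[{"linear":[0,0,0],"rot":[0,0,0],"grip":1}]'
python3 - <<'E'
from h import *
s=pose();f=grab('wrist');save(f,'pics/w3.png');np.save('w3.npy',[f,s],allow_pickle=True)
E
```

```text
time_s: 29.78
tool_pos: [0.4385, -0.1639, 0.1445]
tool_rot: [-0.0, 0.998, 0.059, -0.0]
wrist_force: [0.3, 0.1, -7.8]
gripper_width: 0.057
grip_force: 67.6
time_s: 30.4
tool_pos: [0.4093, -0.2518, 0.1445]
tool_rot: [-0.0, 0.996, 0.088, -0.0]
wrist_force: [0.4, 0.6, -7.2]
gripper_width: 0.0568
grip_force: 67.7
time_s: 30.52
tool_pos: [0.4096, -0.2514, 0.1446]
tool_rot: [-0.0, 0.996, 0.088, -0.0]
wrist_force: [0.7, 0.6, -6.7]
gripper_width: 0.0567
grip_force: 67.7
t 30.52 tcp [ 0.4096 -0.2514  0.1446] yaw 0.177 tilt 0.0 F [ 0.75  0.59 -6.69] w 0.0567 gf 67.7 q [ 0.54  0.26 -0.14  2.13  0.05  0.76 -1.03]
```

View pics/w3.png

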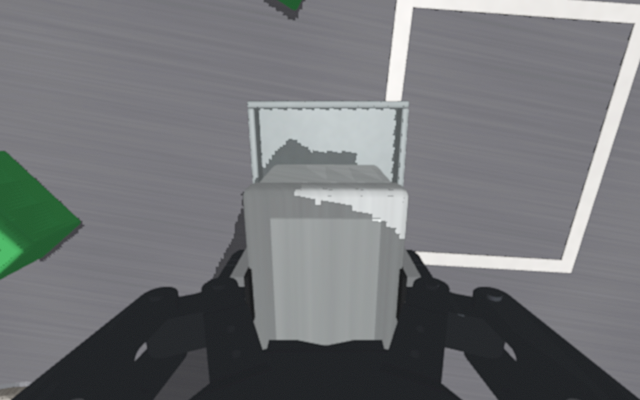

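The tin is centred over the tray, with the rim at 248–408 px and the tin at 245–407 px. Lowering now.

```bash
python3 -m handwheel '[{"linear":[0,0,-0.7],"rot":[0,0,0],"grip":1},{"linear":[0,0,-0.9],"rot":[0,0,0],"grip":1},{"linear":[0,0,-0.8],"rot":[0,0,0],"grip":1},{"linear":[0,0,-0.5],"rot":[0,0,0],"grip":1},{"linear":[0,0,0],"rot":[0,0,0],"grip":1}]'
python3 -m handwheel '[{"linear":[0,0,-0.1],"rot":[0,0,0],"grip":1},{"linear":[0,0,0],"rot":[0,0,0],"grip":1}]'
python3 -c "from h import *;pose()"
```

```text
time_s: 31.2
tool_pos: [0.4091, -0.2516, 0.0571]
tool_rot: [-0.0, 0.996, 0.088, -0.001]
wrist_force: [-0.4, 0.4, -6.6]
gripper_width: 0.0569
grip_force: 67.5
time_s: 31.45
tool_pos: [0.4096, -0.2523, 0.0552]
tool_rot: [0.0, 0.996, 0.088, 0.0]
wrist_force: [0.6, -0.3, -7.1]
gripper_width: 0.0566
grip_force: 67.7
t 31.45 tcp [ 0.4096 -0.2523  0.0552] yaw 0.176 tilt 0.001 F [ 0.56 -0.27 -7.13] w 0.0566 gf 67.7 q [ 0.52  0.41 -0.13  2.18  0.1   0.55 -1.07]
```

```bash
python3 -m handwheel '[{"linear":[0,0,-0.06],"rot":[0,0,0],"grip":1},{"linear":[0,0,0],"rot":[0,0,0],"grip":1},{"linear":[0,0,0],"rot":[0,0,0],"grip":0.15},{"linear":[0,0,0],"rot":[0,0,0],"grip":0.15},{"linear":[0,0,0],"rot":[0,0,0],"grip":0.15}]'
python3 -m handwheel '[{"linear":[0,0,0],"rot":[0,0,0],"grip":0.15},{"linear":[0,0,0.3],"rot":[0,0,0],"grip":0.15},{"linear":[0,0,1],"rot":[0,0,0],"grip":0.15},{"linear":[0,0,1],"rot":[0,0,0],"grip":0.15},{"linear":[0,0,1],"rot":[0,0,0],"grip":1}]'
python3 -m handwheel '[{"linear":[0,0,0.5],"rot":[0,0,0],"grip":1},{"linear":[0,1,0],"rot":[0,0,0],"grip":1},{"linear":[0,1,0],"rot":[0,0,0],"grip":1},{"linear":[0,1,0],"rot":[0,0,0],"grip":1},{"linear":[0,1,0],"rot":[0,0,0],"grip":1}]'
python3 -m handwheel '[{"linear":[0,0.5,0],"rot":[0,0,0],"grip":1},{"linear":[0,0,0],"rot":[0,0,0],"grip":1}]'
python3 - <<'E'
from h import *
pose();t=tins();save(t,'pics/top3.png',(350,160,510,280),5)
E
```

```text
time_s: 32.08
tool_pos: [0.4095, -0.2523, 0.0531]
tool_rot: [0.0, 0.996, 0.088, 0.0]
wrist_force: [0.5, -0.4, -0.4]
gripper_width: 0.0723
grip_force: 0.0
time_s: 32.7
tool_pos: [0.4092, -0.2521, 0.1534]
tool_rot: [-0.0, 0.996, 0.088, 0.0]
wrist_force: [0.4, 0.2, 0.4]
gripper_width: 0.0559
grip_force: 0.0
time_s: 33.33
tool_pos: [0.409, -0.1312, 0.1668]
tool_rot: [-0.0, 0.996, 0.088, -0.0]
wrist_force: [0.8, 0.4, 0.5]
gripper_width: -0.0002
grip_force: 0.0
time_s: 33.58
tool_pos: [0.4093, -0.1168, 0.1669]
tool_rot: [-0.0, 0.996, 0.089, -0.0]
wrist_force: [-0.3, -0.4, 0.4]
gripper_width: 0.0
grip_force: 0.0
t 33.58 tcp [ 0.4093 -0.1168  0.1669] yaw 0.177 tilt 0.0 F [-0.35 -0.37  0.45] w 0.0 gf 0.0 q [ 0.36  0.15 -0.25  2.22  0.05  0.78 -1.32]
[134.1 239. ] 751.0 [0.4035 0.4295] [0.094 0.086 0.06 ]
[262.  223.1] 751.0 [0.4485 0.1116] [0.083 0.085 0.059]
[178. 191.] 761.0 [0.5249 0.3234] [0.028 0.085 0.06 ]
[138.2 189.1] 740.0 [0.528  0.4233] [-0.017  0.085  0.059]
[381.  135.5] 400.0 [ 0.672  -0.1815] [-1.556  0.185  0.033]
[212.9 117.7] 436.5 [0.7105 0.2407] [0.901 0.103 0.037]
```

View pics/top3.png

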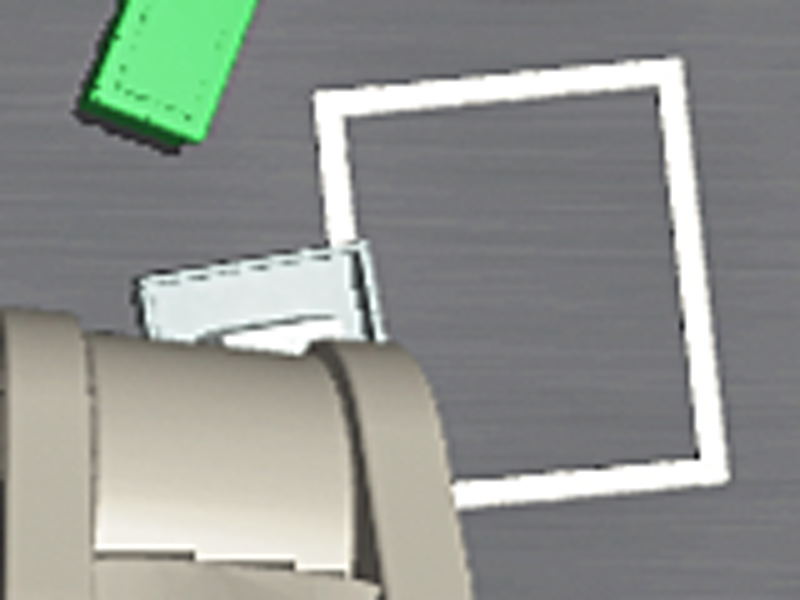

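The tin is in the tray, which hasn't moved. I'll turn the hand a quarter turn and use the two spread fingers as a square pusher on the +y wall.

```bash
python3 -m handwheel '[{"linear":[0,-0.2,0],"rot":[0,0,0.95],"grip":0.15},{"linear":[0,-0.2,0],"rot":[0,0,0.95],"grip":0.15},{"linear":[0,-0.2,0],"rot":[0,0,0.95],"grip":0.15},{"linear":[0,-0.2,0],"rot":[0,0,0.95],"grip":0.15},{"linear":[0,-0.2,0],"rot":[0,0,0.95],"grip":0.15}]'
python3 -m handwheel '[{"linear":[0,0,0],"rot":[0,0,0.95],"grip":0.15},{"linear":[0,0,0],"rot":[0,0,0.95],"grip":0.15},{"linear":[0,0,0],"rot":[0,0,0.95],"grip":0.15},{"linear":[0,0,0],"rot":[0,0,0.95],"grip":0.15},{"linear":[0,0,0],"rot":[0,0,0.95],"grip":0.15}]'
python3 -m handwheel '[{"linear":[0,0,0],"rot":[0,0,0.95],"grip":0.15},{"linear":[0,0,0],"rot":[0,0,0],"grip":0.15},{"linear":[0,0,0],"rot":[0,0,0],"grip":0.15}]'
python3 -c "from h import *;pose()"
```

```text
time_s: 34.25
tool_pos: [0.4091, -0.1487, 0.1668]
tool_rot: [-0.0, 0.902, 0.431, -0.0]
wrist_force: [-0.6, -0.0, 0.9]
gripper_width: 0.0727
grip_force: 0.0
time_s: 34.88
tool_pos: [0.4091, -0.1485, 0.1668]
tool_rot: [-0.0, 0.695, 0.719, -0.0]
wrist_force: [-0.1, 0.0, -0.4]
gripper_width: 0.0727
grip_force: 0.0
time_s: 35.25
tool_pos: [0.4092, -0.1478, 0.1668]
tool_rot: [-0.0, 0.645, 0.764, -0.0]
wrist_force: [-0.4, 0.9, -0.2]
gripper_width: 0.0724
grip_force: 0.0
t 35.25 tcp [ 0.4092 -0.1478  0.1668] yaw 1.739 tilt 0.0 F [-0.37  0.87 -0.22] w 0.0724 gf 0.0 q [ 0.57  0.17 -0.41  2.19  0.1   0.79  0.27]
```

```bash
python3 -m handwheel '[{"linear":[0.07,-0.1,-0.7],"rot":[0,0,0],"grip":0.15},{"linear":[0,0,-1],"rot":[0,0,0],"grip":0.15},{"linear":[0,0,-1],"rot":[0,0,0],"grip":0.15},{"linear":[0,0,-1],"rot":[0,0,0],"grip":0.15},{"linear":[0,0,-0.6],"rot":[0,0,0],"grip":0.15}]'
python3 -m handwheel '[{"linear":[0,0,-0.2],"rot":[0,0,0],"grip":0.15},{"linear":[0,0,0],"rot":[0,0,0],"grip":0.15},{"linear":[0,0,0],"rot":[0,0,0],"grip":0.15}]'
python3 - <<'E'
from h import *
s=pose();f=grab('scene');save(f,'pics/s1.png',(170,120,330,240),5)
E
```

```text
time_s: 35.88
tool_pos: [0.411, -0.1502, 0.0366]
tool_rot: [-0.001, 0.645, 0.765, -0.0]
wrist_force: [-0.1, 0.5, 0.7]
gripper_width: 0.0728
grip_force: 0.0
time_s: 36.25
tool_pos: [0.4118, -0.1504, 0.0326]
tool_rot: [0.001, 0.644, 0.765, 0.0]
wrist_force: [0.5, -0.1, -0.6]
gripper_width: 0.0728
grip_force: 0.0
t 36.25 tcp [ 0.4118 -0.1504  0.0326] yaw 1.743 tilt 0.001 F [ 0.53 -0.09 -0.57] w 0.0728 gf 0.0 q [ 0.48  0.43 -0.32  2.27  0.29  0.48  0.1 ]
```

View pics/s1.png

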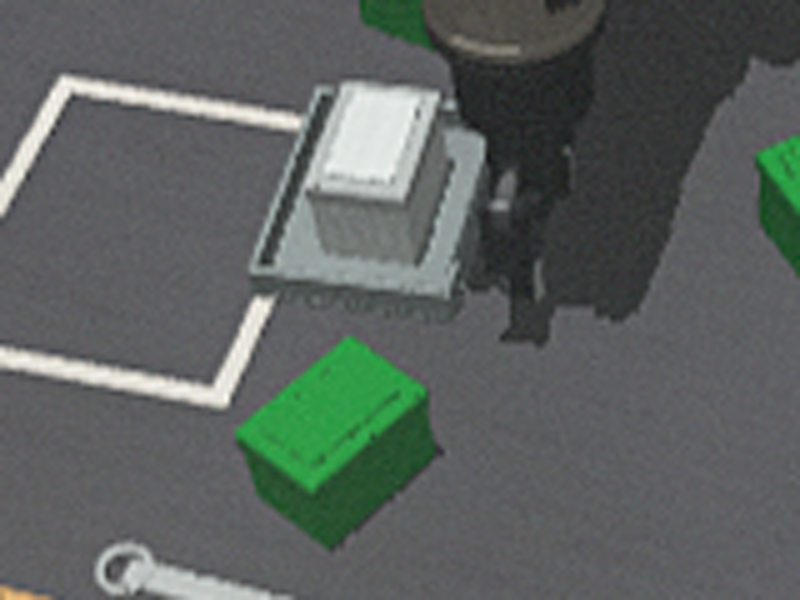

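```bash
python3 -m handwheel '[{"linear":[0.08,-0.44,-0.1],"rot":[0,0,0],"grip":0.15},{"linear":[0.08,-0.44,0],"rot":[0,0,0],"grip":0.15},{"linear":[0.03,-0.15,0],"rot":[0,0,0],"grip":0.15},{"linear":[0.19,-0.38,0],"rot":[0,0,-0.03],"grip":0.15},{"linear":[0.19,-0.38,0],"rot":[0,0,-0.03],"grip":0.15}]'
python3 -m handwheel '[{"linear":[0.19,-0.38,0],"rot":[0,0,-0.03],"grip":0.15},{"linear":[0.19,-0.38,0],"rot":[0,0,-0.03],"grip":0.15},{"linear":[0.19,-0.38,0],"rot":[0,0,-0.03],"grip":0.15},{"linear":[0,0,0],"rot":[0,0,0],"grip":0.15},{"linear":[0,0,0],"rot":[0,0,0],"grip":0.15}]'
python3 - <<'E'
from h import *
s=pose();f=grab('top');np.save('top.npy',f,allow_pickle=True);save(f,'pics/top4.png',(350,160,510,280),5)
E
```

```text
time_s: 36.92
tool_pos: [0.4274, -0.203, 0.0287]
tool_rot: [-0.002, 0.647, 0.762, -0.0]
wrist_force: [-5.7, 13.4, 12.1]
gripper_width: 0.0729
grip_force: 7.3
time_s: 37.55
tool_pos: [0.4455, -0.2385, 0.0289]
tool_rot: [0.0, 0.652, 0.758, -0.0]
wrist_force: [-0.6, -0.2, -0.1]
gripper_width: 0.0723
grip_force: 0.0
t 37.55 tcp [ 0.4455 -0.2385  0.0289] yaw 1.72 tilt 0.0 F [-0.61 -0.22 -0.09] w 0.0723 gf 0.0 q [ 0.62  0.5  -0.31  2.13  0.28  0.55  0.25]
```

View pics/top4.png

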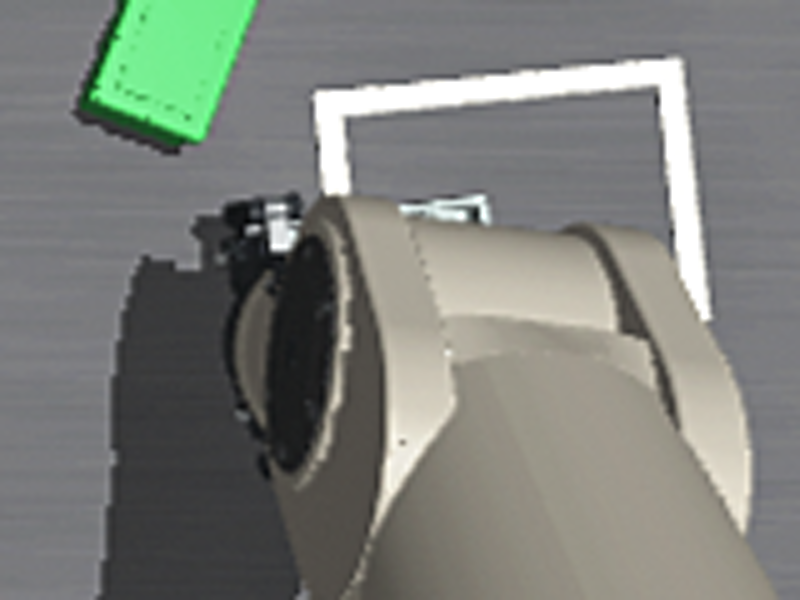

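The arm hides most of the tray, but its far corner is visible at crop (487,195).

Run:
```python
from h import *
t=np.load('top.npy',allow_pickle=True).item();T=c2w(t)
for u,v in[(368,242),(487,195)]:print(onz(t,T,u/5+349.6,v/5+159.6,.025)[:2])
s=sense()
yaw=.15;R=np.array([[np.cos(yaw),-np.sin(yaw)],[np.sin(yaw),np.cos(yaw)]])
c=onz(t,T,487/5+349.6,195/5+159.6,.025)[:2]-R@[.075,-.06];print('tray',c,'tcp in tray',R.T@(s['tool_pos'][:2]-c))
```

```text
[ 0.4929801  -0.29835097]
[ 0.51824769 -0.35944684]
tray [ 0.43512357 -0.31132844] tcp in tray [0.0211585  0.07058321]
```

```bash
python3 -m handwheel '[{"linear":[0.18,-0.36,0],"rot":[0,0,-0.03],"grip":0.15},{"linear":[0.18,-0.36,0],"rot":[0,0,-0.03],"grip":0.15},{"linear":[0.18,-0.36,0],"rot":[0,0,-0.03],"grip":0.15},{"linear":[0.18,-0.36,0],"rot":[0,0,-0.03],"grip":0.15},{"linear":[0.18,-0.36,0],"rot":[0,0,-0.03],"grip":0.15}]'
python3 -m handwheel '[{"linear":[0.18,-0.36,0],"rot":[0,0,-0.03],"grip":0.15},{"linear":[0.18,-0.36,0],"rot":[0,0,-0.03],"grip":0.15},{"linear":[0,0,0],"rot":[0,0,0],"grip":0.15},{"linear":[0,0,0],"rot":[0,0,0],"grip":0.15}]'
python3 -c "from h import *;pose()"
python3 -m handwheel '[{"linear":[-0.1,0.7,0],"rot":[0,0,0],"grip":0.15},{"linear":[-0.1,0.7,0.3],"rot":[0,0,0],"grip":0.15},{"linear":[0,0.8,1],"rot":[0,0,0],"grip":0.15},{"linear":[0,0.8,1],"rot":[0,0,-0.9],"grip":0.15},{"linear":[0,0.8,1],"rot":[0,0,-0.9],"grip":0}]'
python3 -m handwheel '[{"linear":[0,0.9,1],"rot":[0,0,-0.9],"grip":0},{"linear":[0,0.9,0],"rot":[0,0,-0.9],"grip":0},{"linear":[0,0.9,0],"rot":[0,0,-0.9],"grip":0},{"linear":[0,0.9,0],"rot":[0,0,-0.9],"grip":0},{"linear":[0,0.9,0],"rot":[0,0,-0.9],"grip":0}]'
python3 -m handwheel '[{"linear":[0,0.9,0],"rot":[0,0,-0.9],"grip":0},{"linear":[0,0.9,0],"rot":[0,0,-0.9],"grip":0},{"linear":[0,0.9,0],"rot":[0,0,-0.9],"grip":0},{"linear":[0,0.9,0],"rot":[0,0,-0.9],"grip":0},{"linear":[0,0.9,0],"rot":[0,0,0],"grip":0}]'
python3 - <<'E'
from h import *
pose();t=tins();save(t,'pics/top5.png',(350,160,510,280),5)
E
```

```text
time_s: 38.22
tool_pos: [0.4718, -0.2907, 0.0287]
tool_rot: [-0.002, 0.66, 0.751, -0.0]
wrist_force: [-5.8, 11.6, 9.5]
gripper_width: 0.0724
grip_force: 6.3
time_s: 38.72
tool_pos: [0.4834, -0.3138, 0.0289]
tool_rot: [0.0, 0.664, 0.748, -0.0]
wrist_force: [0.1, 0.1, -0.1]
gripper_width: 0.0727
grip_force: 0.0
t 38.73 tcp [ 0.4834 -0.3138  0.0289] yaw 1.69 tilt 0.0 F [ 0.08  0.08 -0.11] w 0.0727 gf 0.0 q [ 0.7   0.58 -0.29  1.97  0.27  0.63  0.35]
time_s: 39.35
tool_pos: [0.477, -0.1974, 0.1294]
tool_rot: [0.0, 0.76, 0.65, 0.0]
wrist_force: [0.1, 0.4, 0.1]
gripper_width: 0.0849
grip_force: 0.0
time_s: 39.98
tool_pos: [0.4767, -0.0625, 0.1585]
tool_rot: [0.0, 0.932, 0.362, 0.0]
wrist_force: [1.5, 0.1, -0.5]
gripper_width: 0.0857
grip_force: 0.0
time_s: 40.6
tool_pos: [0.4763, 0.0723, 0.1585]
tool_rot: [-0.0, 0.995, 0.102, 0.0]
wrist_force: [-0.0, -0.6, -0.3]
gripper_width: 0.0853
grip_force: 0.0
t 40.6 tcp [0.4763 0.0723 0.1585] yaw 0.204 tilt 0.001 F [-0.01 -0.64 -0.26] w 0.0853 gf 0.0 q [-0.07  0.25 -0.25  2.11  0.08  0.79 -1.73]
[134.1 239. ] 750.0 [0.4035 0.4295] [0.091 0.086 0.059]
[422.  219.5] 388.5 [ 0.4643 -0.2853] [0.007 0.211 0.045]
[177.9 191.1] 730.0 [0.5247 0.3236] [-0.029  0.085  0.06 ]
[138.2 189.1] 740.0 [0.528  0.4233] [-0.017  0.085  0.059]
[381.  135.5] 399.0 [ 0.672  -0.1815] [-1.556  0.185  0.033]
[212.9 117.7] 435.5 [0.7105 0.2407] [0.901 0.103 0.037]
```

View pics/top5.png

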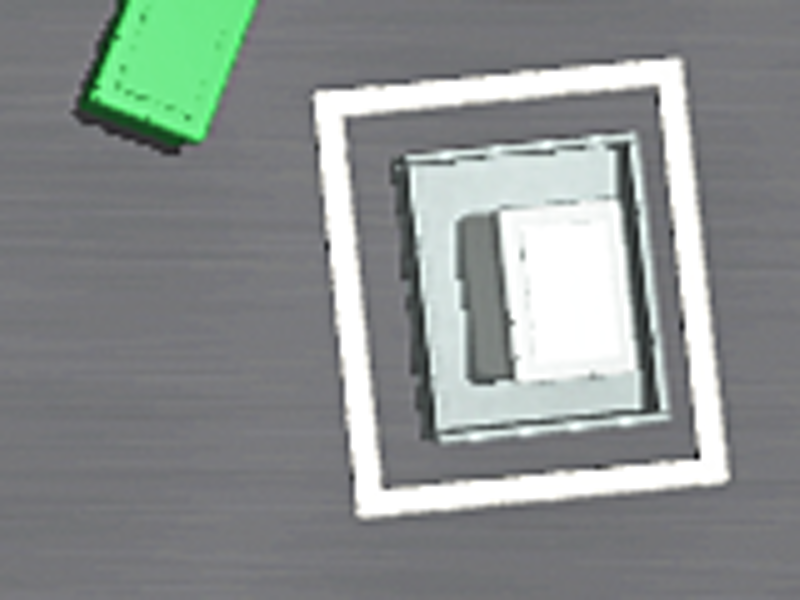

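The tray sits squarely inside the outline, with corners at crop (405,155), (633,135), (668,415) and (438,440), and the tin upright near its middle. Now the last empty tin.

```bash
python3 - <<'E'
from h import *
t=np.load('top.npy',allow_pickle=True).item();T=c2w(t)
g=lambda L:[(u/5+349.6,v/5+159.6) for u,v in L]
P4(t,T,g([(405,155),(635,134),(669,416),(438,441)]),.022)
P4(t,T,g([(315,92),(682,58),(729,482),(358,519)]),0)
P4(t,T,g([(500,209),(617,200),(636,371),(517,382)]),.065)
E
python3 -m handwheel '[{"linear":[-0.5,0.65,0.3],"rot":[0,0,-0.39],"grip":0},{"linear":[-0.43,0.65,0.2],"rot":[0,0,-0.39],"grip":0},{"linear":[0,0,0],"rot":[0,0,0],"grip":0},{"linear":[0,0,0],"rot":[0,0,0],"grip":0}]'
python3 -c "from h import *;pose()"
```

```text
[[0.538, -0.318], [0.551, -0.437], [0.406, -0.455], [0.391, -0.336]] c [ 0.4717 -0.3864] len [0.148 0.119 0.146 0.12 ] yaw [0.121 0.122]
[[0.573, -0.277], [0.594, -0.471], [0.37, -0.496], [0.347, -0.301]] c [ 0.4709 -0.3865] len [0.227 0.195 0.225 0.196] yaw [0.108 0.112]
[[0.51, -0.352], [0.515, -0.409], [0.431, -0.419], [0.425, -0.36]] c [ 0.4702 -0.3849] len [0.086 0.058 0.085 0.059] yaw [0.103 0.113]
time_s: 41.15
tool_pos: [0.4491, 0.1094, 0.1731]
tool_rot: [0.0, 0.999, 0.045, 0.0]
wrist_force: [-0.9, 0.1, -0.1]
gripper_width: 0.0855
grip_force: 0.0
t 41.15 tcp [0.4491 0.1094 0.1731] yaw 0.089 tilt 0.001 F [-0.87  0.13 -0.06] w 0.0855 gf 0.0 q [-0.14  0.2  -0.26  2.14  0.07  0.81 -1.93]
```

Tray placement is within 1 mm and 0.01 rad. Grasping the last tin.

```bash
python3 -m handwheel '[{"linear":[-0.02,0.06,-0.6],"rot":[0,0,0],"grip":0},{"linear":[0,0,-1],"rot":[0,0,0],"grip":0},{"linear":[0,0,-1],"rot":[0,0,0],"grip":0},{"linear":[0,0,-1],"rot":[0,0,0],"grip":0},{"linear":[0,0,-0.53],"rot":[0,0,0],"grip":0}]'
python3 -m handwheel '[{"linear":[0,0,0],"rot":[0,0,0],"grip":0},{"linear":[0,0,0],"rot":[0,0,0],"grip":1},{"linear":[0,0,0],"rot":[0,0,0],"grip":1},{"linear":[0,0,0],"rot":[0,0,0],"grip":1},{"linear":[0,0,0],"rot":[0,0,0],"grip":1}]'
python3 -m handwheel '[{"linear":[0,0,0],"rot":[0,0,0],"grip":1},{"linear":[0,0,0.4],"rot":[0,0,0],"grip":1},{"linear":[0,0,1],"rot":[0,0,0],"grip":1},{"linear":[0,0,1],"rot":[0,0,0],"grip":1},{"linear":[0,0,0.9],"rot":[0,0,0],"grip":1}]'
python3 -m handwheel '[{"linear":[0,0,0],"rot":[0,0,0],"grip":1},{"linear":[0,0,0],"rot":[0,0,0],"grip":1},{"linear":[0,0,0],"rot":[0,0,0],"grip":1}]'
python3 -c "from h import *;pose()"
```

```text
time_s: 41.78
tool_pos: [0.4484, 0.1105, 0.0476]
tool_rot: [0.0, 0.999, 0.044, -0.001]
wrist_force: [0.8, -0.3, -0.2]
gripper_width: 0.0858
grip_force: 0.0
time_s: 42.4
tool_pos: [0.4495, 0.1112, 0.0502]
tool_rot: [-0.0, 0.999, 0.044, 0.001]
wrist_force: [-2.0, -0.6, 9.8]
gripper_width: 0.0573
grip_force: 63.5
time_s: 43.02
tool_pos: [0.449, 0.1112, 0.1502]
tool_rot: [-0.0, 0.999, 0.044, 0.001]
wrist_force: [0.5, -0.6, -1.7]
gripper_width: 0.057
grip_force: 64.5
time_s: 43.4
tool_pos: [0.4484, 0.111, 0.1474]
tool_rot: [0.0, 0.999, 0.044, -0.001]
wrist_force: [0.2, 0.1, -0.7]
gripper_width: 0.0567
grip_force: 64.5
t 43.4 tcp [0.4484 0.111  0.1474] yaw 0.088 tilt 0.001 F [ 0.23  0.07 -0.72] w 0.0567 gf 64.5 q [-0.15  0.24 -0.26  2.16  0.09  0.76 -1.95]
```

```bash
python3 -m handwheel '[{"linear":[-0.2,0.9,0],"rot":[0,0,-0.075],"grip":1},{"linear":[-0.2,0.9,0],"rot":[0,0,-0.075],"grip":1},{"linear":[-0.2,0.9,0],"rot":[0,0,-0.075],"grip":1},{"linear":[-0.2,0.9,0],"rot":[0,0,-0.075],"grip":1},{"linear":[-0.2,0.9,0],"rot":[0,0,-0.075],"grip":1}]'
python3 -m handwheel '[{"linear":[-0.2,0.9,0],"rot":[0,0,-0.075],"grip":1},{"linear":[-0.2,0.9,0],"rot":[0,0,-0.075],"grip":1},{"linear":[-0.2,0.9,0],"rot":[0,0,-0.075],"grip":1},{"linear":[0,0,0],"rot":[0,0,0],"grip":1},{"linear":[0,0,0],"rot":[0,0,0],"grip":1}]'
python3 -c "from h import *;pose()"
```

```text
time_s: 44.02
tool_pos: [0.4182, 0.2468, 0.1472]
tool_rot: [0.0, 1.0, 0.015, -0.001]
wrist_force: [-0.4, -0.1, -1.4]
gripper_width: 0.0573
grip_force: 64.6
time_s: 44.65
tool_pos: [0.4007, 0.3264, 0.1473]
tool_rot: [0.001, 1.0, -0.001, -0.001]
wrist_force: [0.2, 0.4, -1.5]
gripper_width: 0.0571
grip_force: 64.6
t 44.65 tcp [0.4007 0.3264 0.1473] yaw -0.002 tilt 0.001 F [ 0.22  0.37 -1.55] w 0.0571 gf 64.6 q [-0.52  0.32 -0.34  2.04  0.15  0.8  -2.52]
```

```bash
python3 -m handwheel '[{"linear":[0,0,-0.7],"rot":[0,0,0],"grip":1},{"linear":[0,0,-0.9],"rot":[0,0,0],"grip":1},{"linear":[0,0,-0.8],"rot":[0,0,0],"grip":1},{"linear":[0,0,-0.54],"rot":[0,0,0],"grip":1},{"linear":[0,0,0],"rot":[0,0,0],"grip":1}]'
python3 -m handwheel '[{"linear":[0,0,0],"rot":[0,0,0],"grip":1},{"linear":[0,0,0],"rot":[0,0,0],"grip":0.2},{"linear":[0,0,0],"rot":[0,0,0],"grip":0.2},{"linear":[0,0,0],"rot":[0,0,0],"grip":0.2},{"linear":[0,0,0],"rot":[0,0,0],"grip":0.2}]'
python3 -m handwheel '[{"linear":[0,0,0.3],"rot":[0,0,0],"grip":0.2},{"linear":[0,0,1],"rot":[0,0,0],"grip":0.2},{"linear":[0,0,1],"rot":[0,0,0],"grip":0.2},{"linear":[0,0,1],"rot":[0,0,0],"grip":0.2},{"linear":[0.5,-1,0.5],"rot":[0,0,0.03],"grip":0.2}]'
python3 -m handwheel '[{"linear":[0.3,-1,0],"rot":[0,0,0],"grip":0.2},{"linear":[0.3,-1,0],"rot":[0,0,0],"grip":0.2},{"linear":[0.3,-1,0],"rot":[0,0,0],"grip":0.2},{"linear":[0.3,-1,0],"rot":[0,0,0],"grip":0.2},{"linear":[0.3,-1,0],"rot":[0,0,0],"grip":0.2}]'
python3 -m handwheel '[{"linear":[0.3,-1,0],"rot":[0,0,0],"grip":0.2},{"linear":[0.3,-1,0],"rot":[0,0,0],"grip":0.2},{"linear":[0,0,0],"rot":[0,0,0],"grip":0.2},{"linear":[0,0,0],"rot":[0,0,0],"grip":0.2},{"linear":[0,0,0],"rot":[0,0,0],"grip":0.2}]'
python3 - <<'E'
from h import *
pose();t=tins();save(t,'pics/top6.png',s=1.25)
E
```

```text
time_s: 45.28
tool_pos: [0.4008, 0.3264, 0.0589]
tool_rot: [0.0, 1.0, -0.002, -0.0]
wrist_force: [0.1, 0.6, -1.9]
gripper_width: 0.0574
grip_force: 66.2
time_s: 45.9
tool_pos: [0.4009, 0.3272, 0.0599]
tool_rot: [-0.0, 1.0, -0.001, 0.0]
wrist_force: [0.3, 0.4, 0.2]
gripper_width: 0.0684
grip_force: 0.0
time_s: 46.52
tool_pos: [0.4156, 0.2991, 0.1762]
tool_rot: [-0.001, 1.0, 0.003, 0.001]
wrist_force: [0.6, -0.6, -1.4]
gripper_width: 0.0686
grip_force: 0.0
time_s: 47.15
tool_pos: [0.4611, 0.1462, 0.1745]
tool_rot: [-0.0, 1.0, 0.001, 0.0]
wrist_force: [-0.0, 0.1, 0.3]
gripper_width: 0.0682
grip_force: 0.0
time_s: 47.78
tool_pos: [0.4787, 0.0881, 0.174]
tool_rot: [-0.0, 1.0, 0.002, 0.0]
wrist_force: [0.6, -0.7, -0.3]
gripper_width: 0.0683
grip_force: 0.0
t 47.77 tcp [0.4787 0.0881 0.174 ] yaw 0.003 tilt 0.0 F [ 0.58 -0.66 -0.34] w 0.0683 gf 0.0 q [-0.11  0.23 -0.23  2.09  0.07  0.83 -1.95]
[168.5 241. ] 318.0 [0.4    0.3435] [0.03  0.084 0.032]
[134.1 239. ] 752.0 [0.4035 0.4295] [0.094 0.086 0.06 ]
[422.  219.5] 388.5 [ 0.4643 -0.2853] [0.007 0.211 0.045]
[177.7 190.7] 311.0 [0.5255 0.3241] [-0.029  0.085  0.059]
[138.2 189.1] 741.0 [0.528  0.4233] [-0.017  0.085  0.059]
[381.  135.5] 401.0 [ 0.672  -0.1815] [-1.556  0.185  0.033]
[213.  117.7] 437.5 [0.7105 0.2406] [0.892 0.103 0.037]
```

View pics/top6.png

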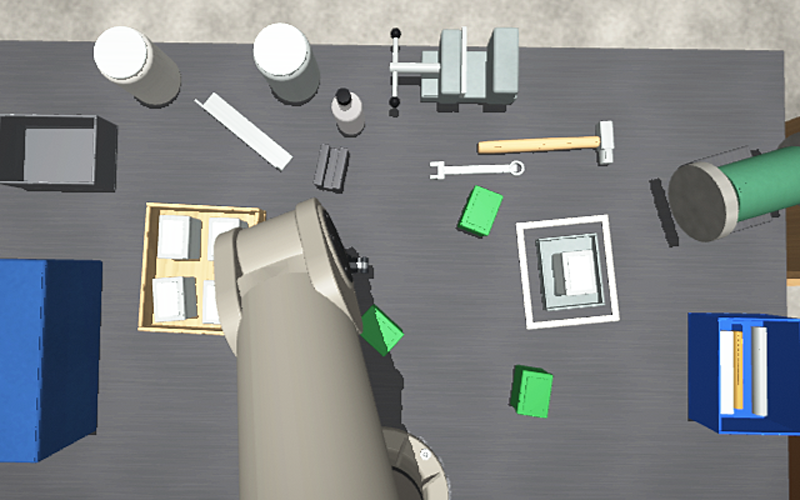

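The top view shows four tins in the crate at about (174,237), (225,235), (168,298) and (210,301). The loaded tray is inside the outline at (570,272), and the bystanders are where they started. I'm handing in.

```bash
python3 -c "
from cell import order
print(order.finish_job())"
```

```text
the job is handed in; nothing more can be done
None
```

I've handed the job in: the full tin (about 7 N on the wrist) stands in the tray, which I pushed to within about 1 mm of the outline's centre, the four empty tins are in the crate, and the final view shows the bystanders unmoved; the hand-in call returned no verdict.

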